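# Weigh out a melt charge on the dial scale

### The arm

A 7-joint arm with a two-finger parallel gripper is mounted at the origin on the work surface. World frame = base frame: x ahead of the robot, y to its left, z up, the work surface at z = 0. Lengths are in m, angles in rad, forces in N, time in s.
With the tool pointing down it reaches from about 0.425 to 0.875 m from the base axis. Payload 4.7 kg.
Tool frame: the origin (TCP) lies on the centre line of the jaws, within the pads' length; the fingertips stand 14 mm ahead of it and the grasp point (between the pads) lies 5 mm behind it; z points along the fingers, y is the direction in which the jaws open and shut (so a half turn about z gives the same grasp; the last joint's range is limited). The gripper opens to 87 mm and grips with 3 to 60 N. Pads are 19 mm wide; open, the fingers measure 117 mm over their backs; the gripper's body (75 mm by 190 mm) begins 51 mm behind the grasp point.
Start: joints at [0.014, 0.321, -0.07, 1.45, 0.023, 1.371, -0.057], TCP at [0.65, -0, 0.237] pointing down, gripper open.
Joint ranges: [-2.86, 2.86], [-0.3, 2.09], [-1.38, 1.24], [0.06, 2.45], [-1.56, 4.7], [0.09, 2.05], [-2.69, 2.69]. Speed limits (rad/s): [2.57, 2.57, 3.14, 3.14, 3.14, 3.14, 3.14].

### API

Orientations are given as a rotation vector (axis times angle).
In Python, from bench import ctrl, optics, models gives the robot as it stands. The module is installed in compiled form; this text tells all that it offers.
- The arm moves only by the tool arm_command, never from a script. Its argument "motion" is a list of rows, each a list of 3 entries, a list of its own where there are three numbers: the shift along the tool's x, y, z in mm, then the turn, a rotation vector about the tool's x, y, z in degrees, then the closure, from 0 (fully open) to 1 (shut). In form: [[[x, y, z], [ax, ay, az], claw], ...]. A call has 1 to 8 rows; each row shifts and turns the commanded pose from where the row before left it, along the tool's axes as they then stand; what a row does not reach is not made up. A row lasts 1/12 s, in which the tool goes at most 41.7 mm and 7.16 degrees, less where a joint would pass 70% of its speed; a pose out of reach is approached as far as the arm can. A call with a gripper value outside its range is refused whole. The fingers move at their own pace and stop on an object; "force" is the grip in N (left out, the last holds). Time passes only in rows, so rows that do not move let the fingers close. It gives the time, the measured TCP pose, the force and the opening at its end, in the units of the state.
- ctrl.get_state(): the state, without advancing time (a new reading comes with each control period).
- optics.get_image(name): name is "scene" or "side" or "wrist"; returns (picture, depth): 420x560x3 uint8, blue, green, red; 420x560 float32, m along the optical axis (not along the pixel's ray), 0 where there is no reading.
- optics.camera_model(name): a dict with "fovy" (degrees; the focal length in pixels is half the picture's height over the tangent of half this angle, whatever the lens; pixels are square), "cx", "cy" (the principal point, pixels), "rvec" (rotation vector, rad) and "tvec" (3), from world to camera coordinates, as OpenCV has them; the wrist camera has in their place "mount" (4x4, takes a point from camera to tool coordinates, whose origin is the TCP and whose axes are the flange's). Camera axes: x right, y down, z forward; pixel columns grow to the right and rows downward; lengths in m; the calibration is good to about 2 mm. A picture is of the moment at which its call begins: read the wrist's pose just before it. camera_model takes no time and is no camera call.
- ctrl.close_job(): hands the job in, once; it reports no verdict.
Trained networks look in the newest picture that a camera, given by its name, has taken for a name from the list of things; names that differ only in an ending like _2 or _b are one class to them, and where a whole thing is asked for, a point or a joint stands for the part that bears it (a point fixed in the world has none). Each returns a list of dicts, best first, with "conf" (0 to 1); they miss things now and then, are a little off and sometimes report something else, mostly with a low value. They report only what shows in the picture. A call takes as long as a camera call. They do not tell look-alikes from the thing itself.
- models.search_frame(camera, target): "location" ([x, y, z] in m, in the coordinates of the camera as it stood for that picture, good to about 4 mm: the middle of the surface that is visible of it).
- models.silhouettes(camera, target): "pixels" (420x560 bool, what is visible of it).
The state is a dict: "time": time; "joint_positions": joint angles; "qd": joint speeds; "joint_torque": joint torques, N m; "position": TCP position; "tool_rot": TCP orientation; "ft_force": force on the tool from outside, world axes, zero at the start; "torque": the same for the moment, N m; "grip_width": opening from 0.0 (shut) to 1.0 (fully open).
Only numpy, scipy, OpenCV 4.12 (cv2) and the standard library are available. Lean on these libraries where they do the work, as an engineer would, in place of code of your own. Each camera call takes 0.05 s, during which the arm holds its last target.

### The job

Weigh out the silver for a melt: stand the empty crucible on the weighing pan of the scale and turn the dial's bezel until the pointer reads zero, then use the shovel to transfer all the casting buttons from the bin into the crucible on the pan (do not pick them out of the bin by hand) and let the scale settle. Then put the shovel back flat on its rubber mat and stand the charged crucible upright on the middle of the soldering board. Leave the bezel as you set it, and leave the other tools where they lie.

Things in the scene. Friction and masses are not known exactly. Their poses are not given: they have to be found in the camera images.
- crucible: white ceramic melting crucible, an open round cup: outside diameter 58 mm at the foot and 64 mm at the rim, 48 mm high, wall 4 mm, inside floor 6 mm up; 90 to 140 g. Origin: centre of its underside, z up. Starts empty, standing on the bench in front of the scale
- scale: mechanical dial scale bolted to the bench: grey housing 120 x 215 mm, top 42 mm above the bench. Origin: under the middle of the housing; its y axis runs from the dial to the weighing pan. Round steel pan (108 mm across) at y = +48 mm, dial at y = -70 mm
- pan_top (a point): middle of the inside floor of the weighing pan, 62 mm above the bench when empty. The pan is a shallow steel dish with a flat floor 90 mm across and a flared rim 108 mm across, 8 mm above the floor, on a spring: it sinks about 0.032 mm per gram and settles within half a second
- bezel (a joint): angle of the dial bezel, rad, clockwise positive seen from above, range -2.8 to 2.8. The bezel is a knurled steel ring facing up, 60 mm across and 24 mm high, axis vertical; the white dial face with its zero mark and 60 graduations turns with it. It stays where it is left (friction 0.05 N m)
- pointer (a joint): angle of the dial pointer, rad, clockwise positive seen from above, moved by the pan: about 0.01 rad per gram, 0 with an empty pan. At equal angles of bezel and pointer the pointer is on the zero mark; the reading is pointer minus bezel
- bezel_top (a point): centre of the bezel's top edge, on its axis, 74 mm above the bench; the ring reaches 24 mm down from here, and the housing's top lies 32 mm below here
- zero_mark (a point): the zero mark, a black wedge on the dial face with a black notch over it on the rim, 24 mm from the axis, at the level of the bezel's top; x points outwards from the axis
- pointer_tip (a point): tip of the slim black pointer, 18.5 mm from the axis, 3.5 mm below the bezel's top; x points outwards from the axis along the pointer
- bin: pressed aluminium stock bin screwed to the bench. Flat floor 170 mm (x, -85 to +85 mm) by 44 mm (y), 4 mm above the bench; long sides slope outwards at 45 degrees, the +x end (far from the robot) rises at 80 degrees, the -x end upright, all to 22 mm above the bench. Origin: under the floor's middle, x lengthwise away from the robot. The buttons start on the +x half of the floor
- shovel: polished steel hand shovel, 100 g. Floor 44 mm long (x, open lip at +22 mm), 38 wide, 2 thick, lower side edges bevelled 45 degrees, walls 48 mm apart, 19 high, back closed. Wooden grip 62 x 18 (y) x 24 mm, flat sides to pinch across y, rising backwards at 40 degrees, its middle 44 mm behind and 46 mm above the origin. Origin: centre of underside, x to the lip, z up. Starts flat on the mat
- mat: black rubber mat on the bench, the shovel's place: 150 x 110 x 4 mm, fixed. Origin: centre of its underside, x along its length
- board: square pale soldering board with small holes, 110 x 110 x 14 mm, fixed to the bench. Origin: centre of its underside; its top face is 14 mm above
- button1: casting button of silver, a round lump with bevelled edges (45 degrees), 14 mm across, 9.5 mm thick, 12 g, smooth (it slides on the shovel and the bin at slopes over about 17 degrees), lying flat in the bin; 3 to 6 of these are there, the others absent. Origin: centre of the underside
- button2: casting button of silver, a round lump with bevelled edges (45 degrees), 14 mm across, 9.5 mm thick, 12 g, smooth (it slides on the shovel and the bin at slopes over about 17 degrees), lying flat in the bin; 3 to 6 of these are there, the others absent. Origin: centre of the underside
- button3: casting button of silver, a round lump with bevelled edges (45 degrees), 14 mm across, 9.5 mm thick, 12 g, smooth (it slides on the shovel and the bin at slopes over about 17 degrees), lying flat in the bin; 3 to 6 of these are there, the others absent. Origin: centre of the underside
- button4: casting button of silver, a round lump with bevelled edges (45 degrees), 14 mm across, 9.5 mm thick, 12 g, smooth (it slides on the shovel and the bin at slopes over about 17 degrees), lying flat in the bin; 3 to 6 of these are there, the others absent. Origin: centre of the underside
- button5: casting button of silver, a round lump with bevelled edges (45 degrees), 14 mm across, 9.5 mm thick, 12 g, smooth (it slides on the shovel and the bin at slopes over about 17 degrees), lying flat in the bin; 3 to 6 of these are there, the others absent. Origin: centre of the underside
- button6: casting button of silver, a round lump with bevelled edges (45 degrees), 14 mm across, 9.5 mm thick, 12 g, smooth (it slides on the shovel and the bin at slopes over about 17 degrees), lying flat in the bin; 3 to 6 of these are there, the others absent. Origin: centre of the underside
- pliers: bystander, to be left alone: pair of black-handled pliers, about 140 mm long, lying; origin near its middle
- dapping_block: bystander, to be left alone: dark steel dapping block, 42 mm cube; origin: centre of the underside
- flux_jar: bystander, to be left alone: amber glass jar, 44 mm across, 60 mm high; origin: centre of the underside
- solder_coil: bystander, to be left alone: flat brass solder coil, 68 mm across, 12 mm high; origin: centre of the underside
- hammer: bystander, to be left alone: hammer with wooden handle, 220 mm long, lying; origin: under its middle
Mind the look-alikes: they are no part of the job. Leave any turquoise look-alike of the crucible alone.

How it is judged:
On the way, in this order (a step that is already met when the one before it is completed fails the run):
1. the empty crucible stands on the pan, let go, and the zero mark of the dial is at the pointer (within 0.1 rad), with the bezel let go (horizontal distance between crucible and pan_top below 0.045 m and z of crucible in the frame of pan_top between -0.004 and 0.005 m and angle between crucible's own z axis and vertical below 0.1 rad and angle between the x axis of zero_mark and the x axis of pointer_tip, either way round below 0.1 rad and x of zero_mark in the frame of pointer_tip above 0 m and contact force between the fingers and scale below 0.2 N and contact force between each of the fingers, shovel and crucible below 0.2 N and velocity of joint pointer below 0.2 rad/s and horizontal distance between each of button1, button2, button3, button4, button5, button6 and crucible above 0.08 m), for 0.4 s.
2. at least one button is carried on the shovel, lifted clear of the bin (((height (world z) of button1 above 0.05 m and x of button1 in the frame of shovel between -0.024 and 0.026 m and y of button1 in the frame of shovel between -0.028 and 0.028 m and z of button1 in the frame of shovel between -0.002 and 0.03 m) or (height (world z) of button2 above 0.05 m and x of button2 in the frame of shovel between -0.024 and 0.026 m and y of button2 in the frame of shovel between -0.028 and 0.028 m and z of button2 in the frame of shovel between -0.002 and 0.03 m) or (height (world z) of button3 above 0.05 m and x of button3 in the frame of shovel between -0.024 and 0.026 m and y of button3 in the frame of shovel between -0.028 and 0.028 m and z of button3 in the frame of shovel between -0.002 and 0.03 m) or (height (world z) of button4 above 0.05 m and x of button4 in the frame of shovel between -0.024 and 0.026 m and y of button4 in the frame of shovel between -0.028 and 0.028 m and z of button4 in the frame of shovel between -0.002 and 0.03 m) or (height (world z) of button5 above 0.05 m and x of button5 in the frame of shovel between -0.024 and 0.026 m and y of button5 in the frame of shovel between -0.028 and 0.028 m and z of button5 in the frame of shovel between -0.002 and 0.03 m) or (height (world z) of button6 above 0.05 m and x of button6 in the frame of shovel between -0.024 and 0.026 m and y of button6 in the frame of shovel between -0.028 and 0.028 m and z of button6 in the frame of shovel between -0.002 and 0.03 m))), for 0.2 s.
3. all the buttons lie in the crucible, which stands on the pan, touched by neither fingers nor shovel, the pointer at rest and reading 0.2 to 0.9 rad clockwise of the zero mark (horizontal distance between crucible and pan_top below 0.045 m and z of crucible in the frame of pan_top between -0.004 and 0.005 m and angle between crucible's own z axis and vertical below 0.1 rad and horizontal distance between each of button1, button2, button3, button4, button5, button6 and crucible below 0.032 m and z of button1 in the frame of crucible between 0 and 0.048 m and z of button2 in the frame of crucible between 0 and 0.048 m and z of button3 in the frame of crucible between 0 and 0.048 m and z of button4 in the frame of crucible between 0 and 0.048 m and z of button5 in the frame of crucible between 0 and 0.048 m and z of button6 in the frame of crucible between 0 and 0.048 m and contact force between the fingers and scale below 0.2 N and contact force between each of the fingers, shovel and crucible below 0.2 N and y of zero_mark in the frame of pointer_tip between 0.0048 and 0.0188 m and velocity of joint pointer below 0.1 rad/s), for 0.4 s.
At the end, for the whole second after the job is handed in: The crucible stands upright on the board, within 40 mm of its centre, with every button in it; the shovel lies flat, right way up, on the mat (its pan's centre within 55 mm along, 45 mm across, of the mat's centre); the bezel is still as set (0.7 to 1.55 rad); all at rest (horizontal distance between crucible and board below 0.04 m and z of crucible in the frame of board between 0.01 and 0.019 m and angle between each of crucible, shovel's own z axis and vertical below 0.1 rad and horizontal distance between each of button1, button2, button3, button4, button5, button6 and crucible below 0.032 m and z of button1 in the frame of crucible between 0 and 0.048 m and z of button2 in the frame of crucible between 0 and 0.048 m and z of button3 in the frame of crucible between 0 and 0.048 m and z of button4 in the frame of crucible between 0 and 0.048 m and z of button5 in the frame of crucible between 0 and 0.048 m and z of button6 in the frame of crucible between 0 and 0.048 m and linear speed of each of crucible, shovel below 0.02 m/s and x of shovel in the frame of mat between -0.055 and 0.055 m and y of shovel in the frame of mat between -0.045 and 0.045 m and z of shovel in the frame of mat between 0.001 and 0.008 m and value of joint bezel between 0.7 and 1.55 rad); the robot touches nothing.
It fails at once if a button in the bin is touched by the fingers ((contact force between the fingers and button1 above 0.3 N and height (world z) of button1 below 0.02 m and x of button1 in the frame of bin between -0.1 and 0.1 m and y of button1 in the frame of bin between -0.045 and 0.045 m) or (contact force between the fingers and button2 above 0.3 N and height (world z) of button2 below 0.02 m and x of button2 in the frame of bin between -0.1 and 0.1 m and y of button2 in the frame of bin between -0.045 and 0.045 m) or (contact force between the fingers and button3 above 0.3 N and height (world z) of button3 below 0.02 m and x of button3 in the frame of bin between -0.1 and 0.1 m and y of button3 in the frame of bin between -0.045 and 0.045 m) or (contact force between the fingers and button4 above 0.3 N and height (world z) of button4 below 0.02 m and x of button4 in the frame of bin between -0.1 and 0.1 m and y of button4 in the frame of bin between -0.045 and 0.045 m) or (contact force between the fingers and button5 above 0.3 N and height (world z) of button5 below 0.02 m and x of button5 in the frame of bin between -0.1 and 0.1 m and y of button5 in the frame of bin between -0.045 and 0.045 m) or (contact force between the fingers and button6 above 0.3 N and height (world z) of button6 below 0.02 m and x of button6 in the frame of bin between -0.1 and 0.1 m and y of button6 in the frame of bin between -0.045 and 0.045 m)).
It fails at once if a bystander is moved by more than 30 mm (distance of any of pliers, dapping_block, flux_jar, solder_coil, hammer from where it was at the start of the episode above 0.03 m).
Of button1, button2, button3, button4, button5, button6 only 3 to 6 are there at a start; the rules pass over those that are not, and their reading is None.
At some moment in a run one of shovel, crucible may be knocked a few centimetres aside while the robot is not near it.
It also fails if it takes over 192 s, if anything falls off the work surface, if the arm or the gripper's body presses on something with over 40 N, if the wrist force passes 120 N, or if a joint passes its speed limit or range.

## Working session

There is one attempt and no reset: what is moved stays moved. The work goes in short steps, Python scripts to look and compute and a tool call to move; the robot and the scene stay as the last step left them, time stands still between calls to the robot, and variables do not carry over. Pictures are saved under pics/ and viewed, and the job is handed in when it is done.

Besides the shell and the picture viewer there is one more tool, called after "Call:" as name([rows], argument=value, ...), one row to a line, values as JSON. arm_command: Moves the arm, as the interface text tells. Its arguments: {"type":"object","properties":{"motion":{"type":"array","items":{"type":"array"}},"force":{"type":"number"}},"required":["motion"]}

```bash
mkdir -p pics; ls; cat > h.py <<'E'
import numpy as np, cv2
from bench import ctrl, optics, models
from scipy.spatial.transform import Rotation as R
def cam2world(name,st=None):
    m=optics.camera_model(name)
    if name=='wrist':
        st=st or ctrl.get_state()
        T=np.eye(4);T[:3,:3]=R.from_rotvec(st['tool_rot']).as_matrix();T[:3,3]=st['position']
        return T@np.array(m['mount'])
    T=np.eye(4);T[:3,:3]=R.from_rotvec(np.array(m['rvec']).ravel()).as_matrix();T[:3,3]=np.array(m['tvec']).ravel()
    return np.linalg.inv(T)
def K(name,h=420):
    m=optics.camera_model(name);f=h/2/np.tan(np.radians(m['fovy'])/2)
    return f,m['cx'],m['cy']
def shot(name,fn=None):
    T=cam2world(name)
    im,d=optics.get_image(name)
    if fn: cv2.imwrite('pics/'+fn,im)
    return im,d,T
def cloud(name,d,T):
    f,cx,cy=K(name)
    v,u=np.mgrid[:420,:560]
    P=np.stack([(u-cx)/f*d,(v-cy)/f*d,d],-1)
    W=P@T[:3,:3].T+T[:3,3]
    W[d<=0]=np.nan
    return W
def proj(name,T,p):
    f,cx,cy=K(name);Ti=np.linalg.inv(T)
    c=Ti[:3,:3]@np.array(p)+Ti[:3,3]
    return f*c[0]/c[2]+cx,f*c[1]/c[2]+cy
def find(name,t,T):
    return [(round(o['conf'],2),np.round(T[:3,:3]@np.array(o['location'])+T[:3,3],4)) for o in models.search_frame(name,t)]
E
python3 - <<'E'
from h import *
s=ctrl.get_state();print({k:np.round(v,3) for k,v in s.items()})
for n in ['scene','side','wrist']:
    m=optics.camera_model(n);print(n,m)
    shot(n,n+'0.png')
E
```

```text
pics
{'time': np.float64(0.0), 'joint_positions': array([ 0.014,  0.322, -0.07 ,  1.452,  0.023,  1.371, -0.057]), 'qd': array([-0.   , -0.001,  0.   ,  0.002,  0.   , -0.   , -0.001]), 'joint_torque': array([-0.0000e+00, -4.9128e+01, -4.0400e-01, -3.1253e+01, -6.4000e-02,
        4.4000e-02,  0.0000e+00]), 'position': array([ 0.649, -0.   ,  0.235]), 'tool_rot': array([-2.221e+00, -2.221e+00,  2.000e-03]), 'ft_force': array([-0.786,  0.348, -0.38 ]), 'torque': array([-0.047, -0.027, -0.021]), 'grip_width': np.float64(0.999)}
scene {'fovy': 42.74866545306807, 'cx': 278.823920507447, 'cy': 204.2428931595895, 'rvec': array([ 0.97347902,  2.53332607, -0.97409262]), 'tvec': array([ 0.39520096, -0.26155907,  1.5931086 ])}
side {'fovy': 48.86652165092444, 'cx': 272.5830977527212, 'cy': 208.06139535465496, 'rvec': array([ 0.61643465, -2.64420005,  1.15850248]), 'tvec': array([0.52810327, 0.21173201, 0.92235404])}
wrist {'fovy': 59.79324427513331, 'cx': 277.1229503068925, 'cy': 209.99717137192212, 'mount': array([[ 5.43367736e-04, -9.66270340e-01, -2.57529291e-01,
         6.99055441e-02],
       [ 9.99999822e-01,  5.88232038e-04, -9.71677119e-05,
        -1.41124544e-03],
       [ 2.45377257e-04, -2.57529192e-01,  9.66270487e-01,
        -1.48245860e-01],
       [ 0.00000000e+00,  0.00000000e+00,  0.00000000e+00,
         1.00000000e+00]])}
```

View pics/scene0.png

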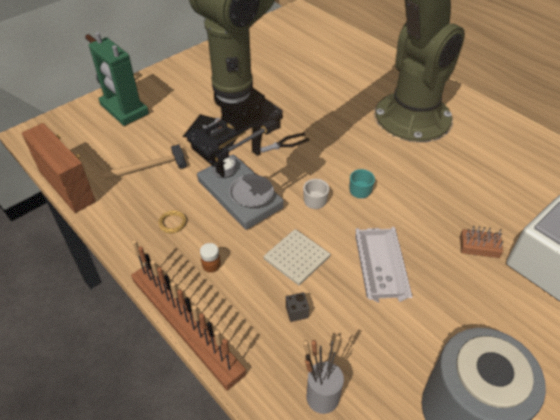

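View pics/side0.png

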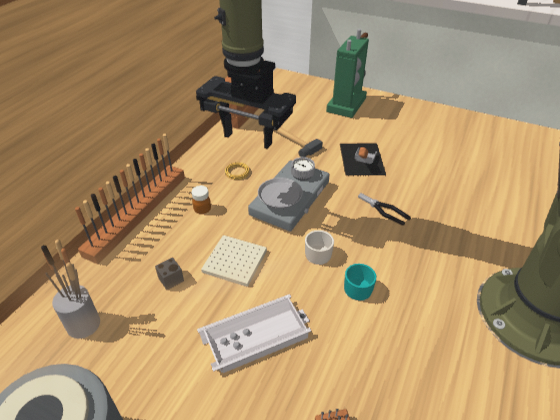

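View pics/wrist0.png

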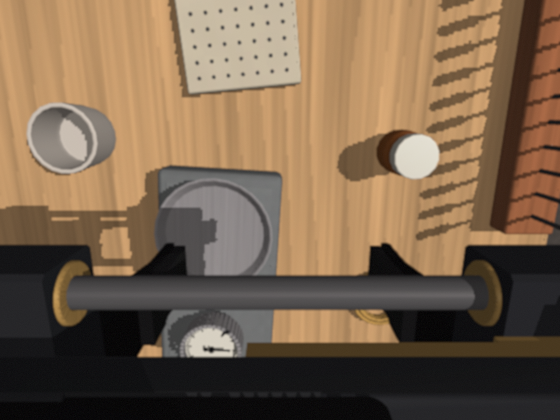

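```bash
python3 - <<'E'
from h import *
for n in ['side','scene']:
    im,d,T=shot(n); np.savez('c_%s.npz'%n,im=im,d=d,T=T)
    for t in ['crucible','scale','pan_top','bezel','zero_mark','pointer','bin','shovel','mat','board','button1','pliers','dapping_block','flux_jar','solder_coil','hammer']:
        try: r=find(n,t,T)
        except Exception as e: r=e
        print(n,t,r if isinstance(r,Exception) else [(c,list(p)) for c,p in r[:7]])
print(ctrl.get_state()['time'])
E
```

```text
side crucible [(0.95, [np.float64(0.4554), np.float64(0.0448), np.float64(0.0278)]), (0.56, [np.float64(0.343), np.float64(0.0925), np.float64(0.0272)])]
side scale [(0.97, [np.float64(0.5739), np.float64(-0.0504), np.float64(0.0413)])]
side pan_top [(0.58, [np.float64(0.5939), np.float64(-0.0481), np.float64(0.0627)])]
side bezel [(0.84, [np.float64(0.5822), np.float64(-0.1509), np.float64(0.0695)]), (0.42, [np.float64(0.7008), np.float64(0.2567), np.float64(0.0402)])]
side zero_mark [(0.56, [np.float64(0.5813), np.float64(-0.1506), np.float64(0.071)])]
side pointer []
side bin [(0.64, [np.float64(0.4685), np.float64(-0.3243), np.float64(0.0144)]), (0.57, [np.float64(0.4818), np.float64(0.2888), np.float64(0.0043)])]
side shovel [(0.62, [np.float64(0.467), np.float64(-0.3244), np.float64(0.0169)])]
side mat [(0.94, [np.float64(0.4763), np.float64(-0.3236), np.float64(0.0031)])]
side board [(0.62, [np.float64(0.6035), np.float64(0.1572), np.float64(0.0109)])]
side button1 [(0.58, [np.float64(0.4974), np.float64(0.33), np.float64(0.009)]), (0.54, [np.float64(0.518), np.float64(0.3184)
[... 1890 characters left out ...]
p.float64(0.0631)])]
scene board [(0.61, [np.float64(0.6151), np.float64(0.1528), np.float64(0.0142)]), (0.55, [np.float64(0.4824), np.float64(-0.3836), np.float64(0.0058)])]
scene button1 [(0.19, [np.float64(0.6048), np.float64(-0.0534), np.float64(0.0414)])]
scene pliers [(0.87, [np.float64(0.3627), np.float64(-0.1616), np.float64(0.0121)])]
scene dapping_block [(0.65, [np.float64(0.7173), np.float64(0.2607), np.float64(0.0376)])]
scene flux_jar [(0.56, [np.float64(0.7786), np.float64(0.0405), np.float64(0.0484)])]
scene solder_coil [(0.59, [np.float64(0.7674), np.float64(-0.1264), np.float64(0.011)])]
scene hammer [(0.93, [np.float64(0.6945), np.float64(-0.3317), np.float64(0.013)])]
1.85
```

```bash
cat >> h.py <<'E'
def circ(x,y,r=None):
    from scipy.optimize import least_squares
    f=lambda p: np.hypot(x-p[0],y-p[1])-(p[2] if r is None else r)
    p0=[x.mean(),y.mean()]+([0.03] if r is None else [])
    s=least_squares(f,p0,loss='soft_l1',f_scale=0.001);return s.x,np.sqrt(np.mean(s.fun**2)),len(x)
def crop(im,u0,u1,v0,v1,k,fn):
    cv2.imwrite('pics/'+fn,cv2.resize(im[v0:v1,u0:u1],None,fx=k,fy=k,interpolation=cv2.INTER_CUBIC))
E
python3 - <<'E'
from h import *
for n in ['side','scene']:
    z=np.load('c_%s.npz'%n);im,d,T=z['im'],z['d'],z['T']
    W=cloud(n,d,T);X,Y,Z=W[...,0],W[...,1],W[...,2]
    for nm,c,rad,z0,z1 in [('cruc',(.45,.045),.05,.044,.052),('turq',(.34,.1),.05,.044,.052),('pan',(.59,-.045),.06,.067,.074),('bez',(.582,-.155),.04,.070,.078),('jar',(.775,.042),.03,.055,.065)]:
        m=(np.hypot(X-c[0],Y-c[1])<rad)&(Z>z0)&(Z<z1)
        if m.sum()>5: print(n,nm,[np.round(q,4) for q in circ(X[m],Y[m])], Z[m].mean().round(4))
    # plane check
    m=(np.abs(Z)<.01)&(X>.45)&(X<.8)&(np.abs(Y)<.3);print('bench z',np.median(Z[m]))
    for nm,bx,z0,z1 in [('board',(.5,.72,.05,.26),.010,.02),('scaletop',(.5,.7,-.22,.05),.036,.047),('binrim',(.35,.62,.2,.4),.018,.028),('binfloor',(.35,.62,.2,.4),.0025,.0065),('mat',(.38,.58,-.45,-.2),.002,.007),('shov',(.38,.58,-.45,-.2),.01,.09),('dap',(.66,.75,.22,.3),.036,.05)]:
        m=(X>bx[0])&(X<bx[1])&(Y>bx[2])&(Y<bx[3])&(Z>z0)&(Z<z1)
        if m.sum()>8:
            r=cv2.minAreaRect(np.c_[X[m],Y[m]].astype(np.float32)*1000);print(n,nm,np.round(r[0],1),np.round(r[1],1),round(r[2],1),m.sum())
s=np.load('c_side.npz')['im']
crop(s,190,330,290,380,5,'bin.png');crop(s,230,400,130,270,4,'sc.png')
E
```

```text
side cruc [array([0.4523, 0.048 , 0.0297]), np.float64(0.0016), np.int64(164)] 0.0471
side turq [array([0.3413, 0.1012, 0.0295]), np.float64(0.0014), np.int64(194)] 0.0471
side pan [array([ 0.5893, -0.038 ,  0.0513]), np.float64(0.0018), np.int64(176)] 0.0692
side bez [array([ 0.582 , -0.1553,  0.0277]), np.float64(0.0061), np.int64(127)] 0.0726
side jar [array([0.7694, 0.0333, 0.0148]), np.float64(0.005), np.int64(159)] 0.0594
bench z -2.727390032475352e-05
side board [594.8 174.3] [171. 190.] 89.9 1940
side scaletop [585.4 -90.5] [217.5 119.7] 86.6 1408
side binrim [484.3 293.5] [194.9  96.4] 50.6 1162
side binfloor [485.  300.3] [198.8 270.6] 89.5 1753
side mat [ 480.1 -325.4] [248.  197.7] 89.7 1148
side shov [ 469.1 -318.7] [52. 97.] 4.6 173
side dap [708.5 251.7] [42.3 44.5] 62.9 340
scene cruc [array([0.4543, 0.0496, 0.0295]), np.float64(0.0019), np.int64(123)] 0.0471
scene turq [array([0.3436, 0.1027, 0.0298]), np.float64(0.002), np.int64(115)] 0.0473
scene pan [array([ 0.5915, -0.0363,  0.0511]), np.float64(0.0019), np.int64(155)] 0.0694
scene bez [array([ 0.5843, -0.154 ,  0.0281]), np.float64(0.0059), np.int64(58)] 0.0728
scene jar [array([0.7727, 0.035 , 0.0146]), np.float64(0.005), np.int64(219)] 0.0593
bench z -0.00020828684323259683
scene board [586.8 178. ] [157.8 173. ] 5.2 1823
scene scaletop [589.7 -87.6] [214.1 121.6] 86.3 1494
scene binrim [485.8 295.5] [194.4  94.7] 50.9 779
scene binfloor [484.7 300.2] [199.9 268.9] 89.9 1307
scene mat [ 481.7 -325.9] [197.7 249. ] 0.6 482
scene shov [ 472.5 -346.6] [56.8 79.5] 6.5 34
scene dap [710.8 253.6] [43.2 41.8] 61.2 368
```

View pics/bin.png

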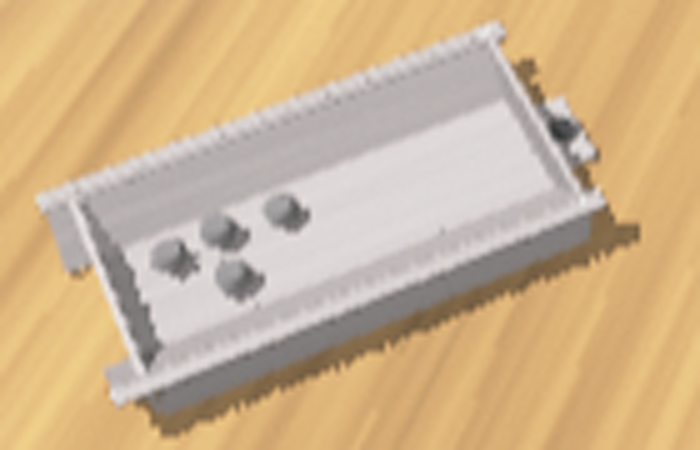

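View pics/sc.png

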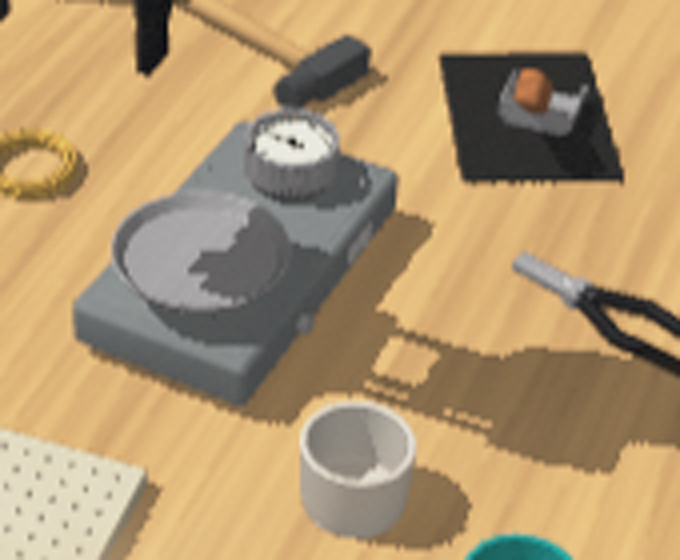

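Call:
arm_command([
  [[8,-33,14],[0,0,0],0],
  [[8,-33,14],[0,0,0],0],
  [[8,-33,14],[0,0,0],0],
  [[8,-33,14],[0,0,0],0],
  [[8,-33,14],[0,0,0],0],
  [[8,-33,14],[0,0,0],0],
  [[0,0,0],[0,0,0],0],
  [[0,0,0],[0,0,0],0],
])

```text
time: 2.52
position: [0.4497, 0.0482, 0.1516]
tool_rot: [-2.219, -2.223, 0.003]
ft_force: [0.4, -0.4, 0.7]
grip_width: 0.995
```

```bash
cat >> h.py <<'E'
import json
def log():
    s=ctrl.get_state()
    open('log.jsonl','a').write(json.dumps([list(map(float,s['joint_positions'])),list(map(float,s['position'])),list(map(float,s['tool_rot']))])+'\n')
    return s
E
python3 - <<'E'
from h import *
s=log();print(np.round(s['joint_positions'],3))
im,d,T=shot('wrist','w1.png');W=cloud('wrist',d,T);X,Y,Z=W[...,0],W[...,1],W[...,2]
m=(np.hypot(X-.453,Y-.049)<.05)&(Z>.043)&(Z<.053)
print([np.round(q,4) for q in circ(X[m],Y[m])],Z[m].mean())
E
```

```text
[-0.029 -0.029 -0.134  2.023 -0.004  1.149 -0.16 ]
[array([0.4526, 0.0484, 0.0294]), np.float64(0.0012), np.int64(1620)] 0.047475609964394164
```

View pics/w1.png

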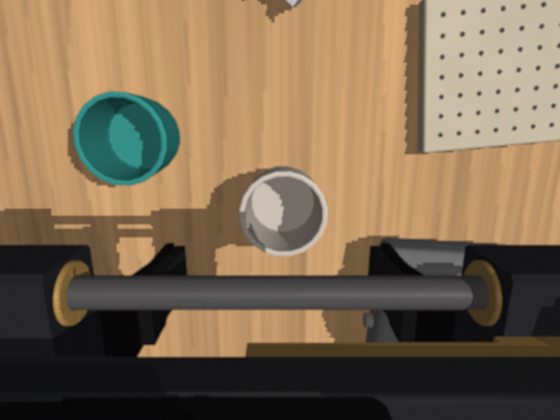

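Call:
arm_command([
  [[0,3,20],[0,0,0],0],
  [[0,0,30],[0,0,0],0],
  [[0,0,30],[0,0,0],0],
  [[0,0,25],[0,0,0],0],
  [[0,0,15],[0,0,0],0],
  [[0,0,0],[0,0,0],0],
  [[0,0,0],[0,0,0],0.5],
  [[0,0,0],[0,0,0],0.5],
], force=15)

```text
time: 3.23
position: [0.4573, 0.048, 0.0341]
tool_rot: [2.221, 2.22, 0.004]
ft_force: [0.6, 0.1, 0.4]
grip_width: 0.92
```

Call:
arm_command([
  [[0,0,0],[0,0,0],0.6],
  [[0,0,0],[0,0,0],0.6],
  [[0,0,0],[0,0,0],0.6],
  [[0,0,-15],[0,0,0],0.6],
  [[0,0,-30],[0,0,0],0.6],
  [[0,0,-30],[0,0,0],0.6],
  [[0,0,-15],[0,0,0],0.6],
  [[0,0,0],[0,0,0],0.6],
])

```text
time: 3.9
position: [0.458, 0.0484, 0.1268]
tool_rot: [2.218, 2.218, 0.01]
ft_force: [0.9, -0.7, 0.1]
grip_width: 0.719
```

Call:
arm_command([
  [[-10,14,-4],[0,0,0],0.6],
  [[-18,27,-4],[0,0,0],0.6],
  [[-18,27,0],[0,0,0],0.6],
  [[-18,27,0],[0,0,0],0.6],
  [[-15,23,0],[0,0,0],0.6],
  [[-9,14,0],[0,0,0],0.6],
  [[0,0,0],[0,0,0],0.6],
  [[0,0,0],[0,0,0],0.6],
])

```text
time: 4.57
position: [0.5864, -0.0405, 0.1289]
tool_rot: [-2.221, -2.219, 0.003]
ft_force: [0.1, 0.6, -0.6]
grip_width: 0.716
```

```bash
python3 - <<'E'
from h import *
s=log();print(np.round(s['joint_positions'],3),s['position'],s['ft_force'],s['grip_width'])
im,d,T=shot('wrist','w2.png')
E
```

```text
[ 0.063  0.268 -0.045  1.74   0.013  1.137  0.012] [ 0.58639618 -0.04052585  0.12890605] [ 0.14063659  0.57645702 -0.60478397] 0.7156622000644474
```

View pics/w2.png

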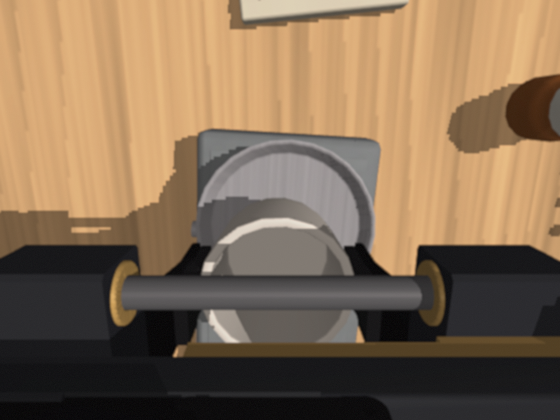

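Call:
arm_command([
  [[0,3,8],[0,0,0],0.6],
  [[0,0,12],[0,0,0],0.6],
  [[0,0,8],[0,0,0],0.6],
  [[0,0,3],[0,0,0],0.6],
  [[0,0,2],[0,0,0],0.6],
  [[0,0,0],[0,0,0],0.6],
  [[0,0,0],[0,0,0],0.6],
])

```text
time: 5.2
position: [0.5901, -0.04, 0.0977]
tool_rot: [2.221, 2.221, 0.0]
ft_force: [0.3, 0.0, -0.6]
grip_width: 0.714
```

Call:
arm_command([
  [[0,0,2],[0,0,0],0.6],
  [[0,0,2],[0,0,0],0.6],
  [[0,0,0],[0,0,0],0.6],
  [[0,0,0],[0,0,0],0.4],
  [[0,0,0],[0,0,0],0.2],
  [[0,0,0],[0,0,0],0],
  [[0,0,0],[0,0,0],0],
  [[0,0,0],[0,0,0],0],
])

```text
time: 5.87
position: [0.5901, -0.04, 0.0937]
tool_rot: [2.221, 2.221, 0.0]
ft_force: [1.0, -0.2, -0.6]
grip_width: 0.931
```

Call:
arm_command([
  [[0,0,-10],[0,0,0],0],
  [[0,0,-25],[0,0,0],0],
  [[0,0,-30],[0,0,0],0],
  [[0,0,-30],[0,0,0],0],
  [[-30,0,0],[0,0,0],0],
  [[-30,0,0],[0,0,0],0],
  [[-30,0,0],[0,0,0],0],
  [[-30,0,0],[0,0,0],0],
])

```text
time: 6.53
position: [0.5902, -0.1613, 0.19]
tool_rot: [2.22, 2.221, 0.001]
ft_force: [1.1, -0.4, -0.1]
grip_width: 1.001
```

```bash
python3 - <<'E'
from h import *
s=log();print(np.round(s['joint_positions'],3),s['position'],s['time'])
im,d,T=shot('wrist','w3.png');W=cloud('wrist',d,T);X,Y,Z=W[...,0],W[...,1],W[...,2]
m=(np.hypot(X-.59,Y+.04)<.045)&(Z>.100)&(Z<.115)
print([np.round(q,4) for q in circ(X[m],Y[m])],Z[m].mean())
m=(np.hypot(X-.583,Y+.158)<.04)&(Z>.071)&(Z<.078)
print([np.round(q,4) for q in circ(X[m],Y[m])],Z[m].mean())
E
```

```text
[ 0.198  0.263  0.03   1.618 -0.008  1.259  0.23 ] [ 0.59017262 -0.16127806  0.19001188] 6.5333
[array([ 0.5888, -0.0412,  0.0291]), np.float64(0.0012), np.int64(1602)] 0.10610470677397361
[array([ 0.5826, -0.1556,  0.028 ]), np.float64(0.0052), np.int64(1162)] 0.0736789738852086
```

View pics/w3.png

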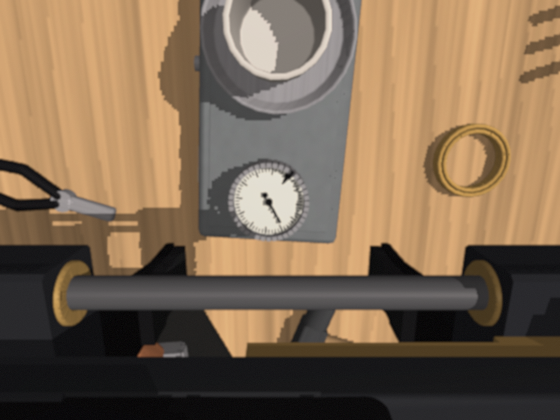

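```bash
python3 - <<'E'
from h import *
im=cv2.imread('pics/w3.png');crop(im,215,320,150,250,6,'dial1.png')
E
```

```text
(no output)
```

View pics/dial1.png

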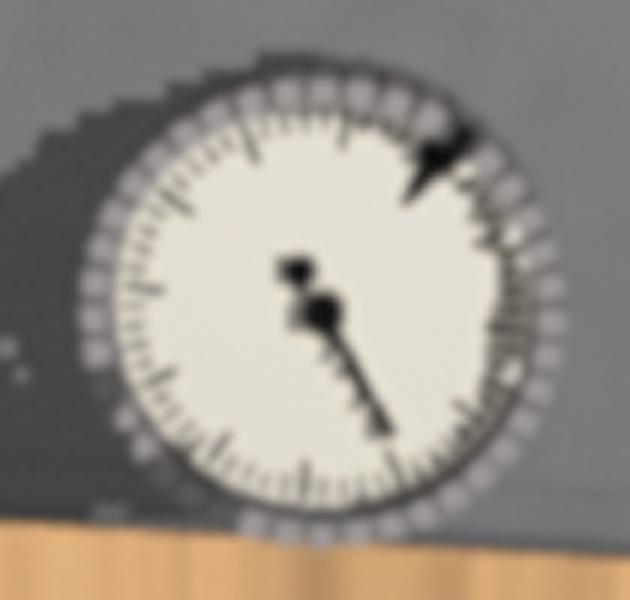

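```bash
cat >> h.py <<'E'
def ray(name,T,u,v,z):
    f,cx,cy=K(name);D=T[:3,:3]@np.array([(u-cx)/f,(v-cy)/f,1.]);o=T[:3,3]
    return o+D*(z-o[2])/D[2]
E
python3 - <<'E'
from h import *
T=cam2world('wrist');k=lambda x,y:(215+(x+.5)/6-.5,150+(y+.5)/6-.5)
hub=ray('wrist',T,*k(320,313),.0705);tip=ray('wrist',T,*k(385,435),.0705);tail=ray('wrist',T,*k(297,270),.0705);z=ray('wrist',T,*k(466,132),.074)
print(hub,tip,z,np.linalg.norm(tip-hub),np.linalg.norm(z[:2]-hub[:2]))
a=np.degrees(np.arctan2(*(tip-hub)[1::-1]));a2=np.degrees(np.arctan2(*(tip-tail)[1::-1]));b=np.degrees(np.arctan2(*(z-hub)[1::-1]));print(a,a2,b,b-a)
# ring outline: fit ellipse of knurled rim via points crop
for x,y in [(85,313),(562,313),(320,75),(320,540)]: print(ray('wrist',T,*k(x,y),.074))
E
```

```text
[ 0.58065528 -0.16608211  0.0705    ] [ 0.58870841 -0.18217308  0.0705    ] [ 0.59877354 -0.14275403  0.074     ] 0.017993674923183274 0.029537616911343628
-63.413172766611574 -63.38944061608632 52.16451608586795 115.57768885247953
[ 0.55163484 -0.16497453  0.074     ]
[ 0.61073832 -0.16545418  0.074     ]
[ 0.58117971 -0.13569872  0.074     ]
[ 0.5803162  -0.19502792  0.074     ]
```

```bash
python3 - <<'E'
from h import *
s=ctrl.get_state();print(s['position'],s['time'],np.round(s['qd'],3))
im,d,T=shot('wrist','w4.png');W=cloud('wrist',d,T)
for u,v in [(268,202),(268,162),(268,240),(277,22),(276,76)]: print(u,v,W[v,u],im[v,u])
im=cv2.imread('pics/w4.png');crop(im,215,320,150,250,6,'dial2.png')
X,Y,Z=W[...,0],W[...,1],W[...,2]
m=(Z>.0385)&(Z<.0455)&(X>.5)&(X<.68)&(Y>-.23)&(Y<.05)
print(cv2.minAreaRect(np.c_[X[m],Y[m]].astype(np.float32)*1000), X[m].min(),X[m].max(),Y[m].min(),Y[m].max())
E
```

```text
[ 0.58886544 -0.17043218  0.18976761] 6.5833 [-0.007 -0.015  0.015  0.027  0.029  0.009 -0.114]
268 202 [ 0.58064556 -0.16692371  0.06790846] [208 222 225]
268 162 [ 0.5811004  -0.13639905  0.06844165] [210 222 227]
268 240 [ 5.78260208e-01 -2.22294408e-01 -1.10206602e-04] [100 142 182]
277 22 [ 0.58849648 -0.0417067   0.06406258] [118 125 132]
276 76 [ 0.58750531 -0.07579826  0.05785316] [157 156 162]
((585.5698852539062, -108.21846008300781), (178.62933349609375, 118.3108139038086), 86.63851165771484) 0.5216891930706826 0.6490447616263928 -0.2003968123996559 -0.022449195380141826
```

View pics/dial2.png

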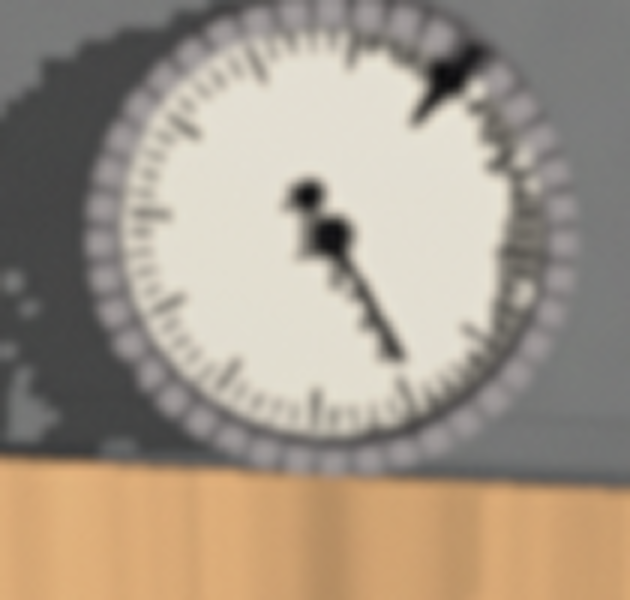

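```bash
cat > dial.py <<'E'
from h import *
import sys
s=log();print(s['position'],s['tool_rot'],s['time'],np.round(s['qd'],3))
im,d,T=shot('wrist',sys.argv[1]);W=cloud('wrist',d,T);np.savez('last.npz',im=im,d=d,T=T)
X,Y,Z=W[...,0],W[...,1],W[...,2]
m=(np.hypot(X-.59,Y+.04)<.05)&(Z>.100)&(Z<.115)
if m.sum()>20: print('cruc',[np.round(q,4) for q in circ(X[m],Y[m])],Z[m].mean())
u,v=proj('wrist',T,[.582,-.16,.072]);u,v=int(u),int(v);print(u,v)
crop(im,u-55,u+55,v-50,v+50,6,'d_'+sys.argv[1]);print('origin',u-55,v-50)
E
python3 dial.py w5.png
```

```text
[ 0.58884609 -0.16784421  0.18956403] [ 2.22936086  2.20857541 -0.00445337] 6.6333 [-0.039 -0.01  -0.066  0.018 -0.046  0.006 -0.045]
cruc [array([ 0.5888, -0.0412,  0.0292]), np.float64(0.0012), np.int64(1399)] 0.10617354677997004
269 198
origin 214 148
```

View pics/d_w5.png

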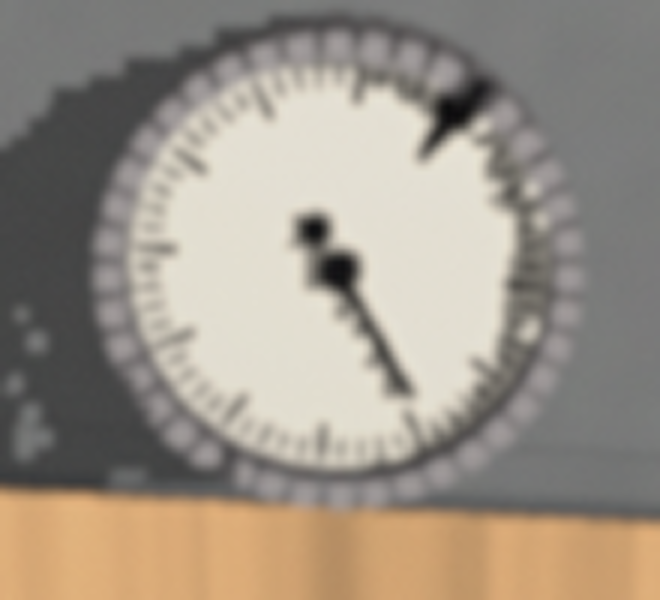

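Call:
arm_command([
  [[0,0,0],[0,0,0],0],
  [[0,0,0],[0,0,0],0],
  [[0,0,0],[0,0,0],0],
])

```text
time: 6.93
position: [0.5904, -0.1581, 0.1888]
tool_rot: [-2.218, -2.224, -0.001]
ft_force: [0.2, 0.2, 0.4]
grip_width: 0.999
```

```bash
python3 dial.py w6.png
```

```text
[ 0.59036953 -0.15807174  0.18880291] [-2.21822897e+00 -2.22421931e+00 -1.14782846e-03] 6.9333 [-0.001  0.001  0.005  0.001  0.003 -0.001 -0.001]
cruc [array([ 0.5889, -0.0411,  0.0292]), np.float64(0.0012), np.int64(1726)] 0.10604912519050731
267 211
origin 212 161
```

View pics/d_w6.png

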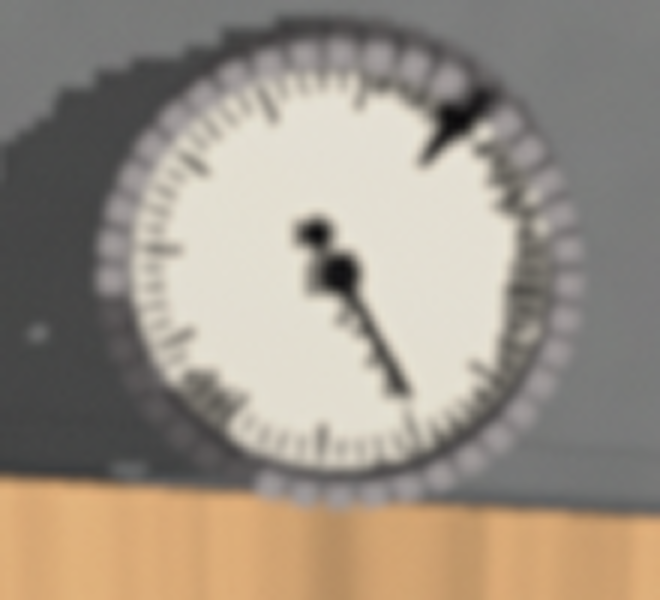

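```bash
python3 - <<'E'
from h import *
z_=np.load('last.npz');T=z_['T'];k=lambda x,y:(212+(x+.5)/6-.5,161+(y+.5)/6-.5)
hub=ray('wrist',T,*k(338,273),.0705);tip=ray('wrist',T,*k(404,397),.0705);z=ray('wrist',T,*k(484,100),.074)
a=np.degrees(np.arctan2(*(tip-hub)[1::-1]));b=np.degrees(np.arctan2(*(z-hub)[1::-1]));print(hub,a,b,b-a)
W=cloud('wrist',z_['d'],T)
for x,y in [(98,273),(580,273),(338,45),(338,503)]:
  u,v=k(x,y); print(ray('wrist',T,u,v,.074),W[int(round(v)),int(round(u))])
X,Y,Z=W[...,0],W[...,1],W[...,2]
m=(np.hypot(X-.59,Y+.04)<.065)&(Z>.064)&(Z<.072)
print('pan',[np.round(q,4) for q in circ(X[m],Y[m])],Z[m].mean())
E
```

```text
[ 0.58202645 -0.15609215  0.0705    ] -62.82024532130859 51.66904672184416 114.48929204315274
[ 0.55238618 -0.15529782  0.074     ] [ 0.54821306 -0.16305469  0.04326898]
[ 0.61209073 -0.15510505  0.074     ] [ 0.61191749 -0.15508254  0.07383926]
[ 0.58220601 -0.12684381  0.074     ] [ 0.58230032 -0.12658131  0.0753787 ]
[ 0.58201672 -0.18543811  0.074     ] [ 0.58208307 -0.18507707  0.07406217]
pan [array([ 0.5889, -0.0604,  0.0326]), np.float64(0.0145), np.int64(6242)] 0.0654947136692581
```

Call:
arm_command([
  [[2,-8,20],[0,0,-7.15],0],
  [[0,0,30],[0,0,-7.15],0],
  [[0,0,30],[0,0,-7.15],0],
  [[0,0,20],[0,0,-7.15],0],
  [[0,0,0],[0,0,0],0],
  [[0,0,0],[0,0,0],0],
  [[0,0,0],[0,0,0],0],
  [[0,0,0],[0,0,0],0],
])

```text
time: 7.65
position: [0.5837, -0.1581, 0.0909]
tool_rot: [1.604, 2.697, 0.002]
ft_force: [-0.5, 0.1, -0.1]
grip_width: 0.999
```

Call:
arm_command([
  [[2.6,-0.5,12],[0,0,0],0],
  [[0,0,12],[0,0,0],0],
  [[0,0,6],[0,0,0],0],
  [[0,0,0],[0,0,0],0],
  [[0,0,0],[0,0,0],0.6],
  [[0,0,0],[0,0,0],0.6],
  [[0,0,0],[0,0,0],0.6],
  [[0,0,0],[0,0,0],0.6],
], force=15)

```text
time: 8.32
position: [0.5804, -0.1561, 0.0586]
tool_rot: [1.604, 2.701, -0.0]
ft_force: [0.1, 0.5, 0.4]
grip_width: 0.783
```

Call:
arm_command([
  [[0,0,0],[0,0,0],0.6],
  [[0,0,0],[0,0,0],0.6],
  [[0,0,0],[0,0,0],0.6],
])

```text
time: 8.57
position: [0.583, -0.1546, 0.0588]
tool_rot: [1.6, 2.699, 0.005]
ft_force: [7.1, 2.2, -5.6]
grip_width: 0.684
```

Call:
arm_command([
  [[0,0,0],[0,0,7.15],0.6],
  [[0,0,0],[0,0,7.15],0.6],
  [[0,0,0],[0,0,7.15],0.6],
  [[0,0,0],[0,0,7.15],0.6],
  [[0,0,0],[0,0,7.15],0.6],
  [[0,0,0],[0,0,7.15],0.6],
  [[0,0,0],[0,0,7.15],0.6],
  [[0,0,0],[0,0,7.15],0.6],
])

```text
time: 9.23
position: [0.5845, -0.1545, 0.0589]
tool_rot: [2.701, 1.596, 0.012]
ft_force: [11.6, 1.0, -9.1]
grip_width: 0.69
```

Call:
arm_command([
  [[0,0,0],[0,0,0],0.6],
  [[0,0,0],[0,0,0],0.6],
  [[0,0,0],[0,0,0],0.3],
  [[0,0,0],[0,0,0],0],
  [[0,0,0],[0,0,0],0],
  [[0,0,0],[0,0,0],0],
])

```text
time: 9.73
position: [0.5799, -0.156, 0.0585]
tool_rot: [-2.701, -1.604, 0.001]
ft_force: [-0.2, 0.1, -0.1]
grip_width: 0.848
```

Call:
arm_command([
  [[2.7,1.9,0],[0,0,0],0],
  [[0,0,0],[0,0,-7.15],0],
  [[0,0,0],[0,0,-7.15],0],
  [[0,0,0],[0,0,-7.15],0],
  [[0,0,0],[0,0,-7.15],0],
  [[0,0,0],[0,0,-7.15],0],
  [[0,0,0],[0,0,-7.15],0],
  [[0,0,0],[0,0,-7.15],0],
])

```text
time: 10.4
position: [0.5832, -0.1545, 0.0586]
tool_rot: [-1.761, -2.601, 0.0]
ft_force: [-0.5, 0.3, -0.1]
grip_width: 1.002
```

Call:
arm_command([
  [[0,0,0],[0,0,-7.15],0],
  [[0,0,0],[0,0,0],0.3],
  [[0,0,0],[0,0,0],0.6],
  [[0,0,0],[0,0,0],0.6],
  [[0,0,0],[0,0,0],0.6],
  [[0,0,0],[0,0,0],0.6],
  [[0,0,0],[0,0,0],0.6],
  [[0,0,0],[0,0,0],0.6],
])

```text
time: 11.07
position: [0.5831, -0.1546, 0.0586]
tool_rot: [-1.605, -2.7, 0.001]
ft_force: [-0.9, -1.5, 0.0]
grip_width: 0.686
```

Call:
arm_command([
  [[0,0,0],[0,0,7.15],0.6],
  [[0,0,0],[0,0,7.15],0.6],
  [[0,0,0],[0,0,7.15],0.6],
  [[0,0,0],[0,0,7.15],0.6],
  [[0,0,0],[0,0,7.15],0.6],
  [[0,0,0],[0,0,7.15],0.6],
  [[0,0,0],[0,0,6],0.6],
  [[0,0,0],[0,0,0],0.6],
])

```text
time: 11.73
position: [0.5844, -0.1545, 0.0586]
tool_rot: [2.579, 1.791, 0.002]
ft_force: [3.8, -0.3, -2.5]
grip_width: 0.685
```

Call:
arm_command([
  [[0,0,0],[0,0,0],0.3],
  [[0,0,0],[0,0,0],0],
  [[0,0,0],[0,0,0],0],
  [[0,0,0],[0,0,0],0],
  [[0,0,-25],[0,0,-5],0],
  [[0,0,-35],[0,0,-7],0],
  [[0,0,-35],[0,0,-7],0],
  [[0,0,-35],[0,0,-7],0],
])

```text
time: 12.4
position: [0.5825, -0.1545, 0.1898]
tool_rot: [-2.1, -2.335, 0.001]
ft_force: [0.6, 0.8, 0.4]
grip_width: 0.991
```

Call:
arm_command([
  [[0,0,0],[0,0,0],0],
  [[0,0,0],[0,0,0],0],
  [[0,0,0],[0,0,0],0],
  [[0,0,0],[0,0,0],0],
  [[0,0,0],[0,0,0],0],
])

```text
time: 12.82
position: [0.5823, -0.1543, 0.1868]
tool_rot: [-2.107, -2.327, 0.003]
ft_force: [-0.2, 0.2, -0.1]
grip_width: 0.997
```

```bash
python3 dial.py w7.png
```

```text
[ 0.58225007 -0.15427495  0.18679573] [-2.10658433 -2.32699263  0.00260064] 12.8167 [-0.003  0.001 -0.002 -0.005 -0.002  0.     0.001]
cruc [array([ 0.5887, -0.041 ,  0.0292]), np.float64(0.0012), np.int64(1947)] 0.10597046399543678
278 217
origin 223 167
```

View pics/d_w7.png

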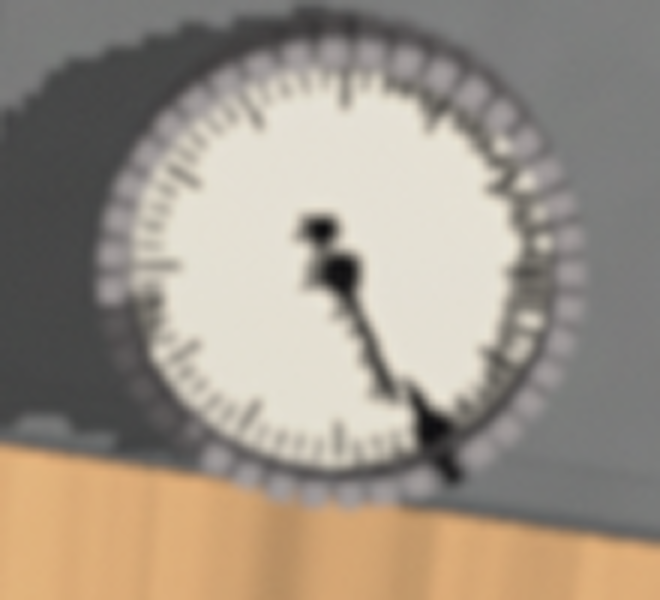

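```bash
cat > ang.py <<'E'
from h import *
import sys
a=list(map(float,sys.argv[1:]));z_=np.load('last.npz');T=z_['T'];k=lambda x,y:(a[0]+(x+.5)/6-.5,a[1]+(y+.5)/6-.5)
hub=ray('wrist',T,*k(*a[2:4]),.0705);tip=ray('wrist',T,*k(*a[4:6]),.0705);z=ray('wrist',T,*k(*a[6:8]),.074)
f=lambda p:np.degrees(np.arctan2(*(p-hub)[1::-1]))
c=hub
print(hub,f(tip),f(z),'cw needed deg',f(z)-f(tip))
E
python3 ang.py 223 167 338 272 393 397 453 472; python3 ang.py 223 167 338 272 393 397 432 428
```

```text
[ 0.58196779 -0.15614898  0.0705    ] -61.19828811150065 -54.283620426638485 cw needed deg 6.914667684862167
[ 0.58196779 -0.15614898  0.0705    ] -61.19828811150065 -52.835202223666364 cw needed deg 8.363085887834288
```

Call:
arm_command([
  [[0,1.5,30],[0,0,0],0],
  [[0,0,40],[0,0,0],0],
  [[0,0,35],[0,0,0],0],
  [[0,0,17],[0,0,0],0],
  [[0,0,5],[0,0,0],0],
  [[0,0,0],[0,0,0],0.3],
  [[0,0,0],[0,0,0],0.6],
  [[0,0,0],[0,0,0],0.6],
])

```text
time: 13.53
position: [0.5861, -0.1547, 0.0631]
tool_rot: [2.107, 2.327, 0.002]
ft_force: [-0.1, -0.1, -0.9]
grip_width: 0.857
```

Call:
arm_command([
  [[0,0,0],[0,0,0],0.6],
  [[0,0,0],[0,0,0],0.6],
  [[0,0,0],[0,0,0],0.6],
  [[0,0,0],[0,0,3.7],0.6],
  [[0,0,0],[0,0,3.7],0.6],
  [[0,0,0],[0,0,0],0.6],
  [[0,0,0],[0,0,0],0.6],
  [[0,0,0],[0,0,0],0.6],
])

```text
time: 14.2
position: [0.5839, -0.1549, 0.0626]
tool_rot: [-2.253, -2.189, 0.002]
ft_force: [-4.2, 0.5, 6.4]
grip_width: 0.686
```

Call:
arm_command([
  [[0,0,0],[0,0,0],0.3],
  [[0,0,0],[0,0,0],0],
  [[0,0,0],[0,0,0],0],
  [[0,0,0],[0,0,0],0],
  [[0,0,-25],[0,0,0],0],
  [[0,0,-35],[0,0,0],0],
  [[0,0,-35],[0,0,0],0],
  [[0,0,-35],[0,0,0],0],
])

```text
time: 14.87
position: [0.5848, -0.1541, 0.1928]
tool_rot: [2.253, 2.189, 0.0]
ft_force: [1.2, 0.7, -1.1]
grip_width: 0.99
```

Call:
arm_command([
  [[0,0,0],[0,0,0],0],
  [[0,0,0],[0,0,0],0],
  [[0,0,0],[0,0,0],0],
  [[0,0,0],[0,0,0],0],
  [[0,0,0],[0,0,0],0],
])

```text
time: 15.28
position: [0.584, -0.1541, 0.1898]
tool_rot: [-2.252, -2.187, 0.003]
ft_force: [0.5, -0.0, 0.2]
grip_width: 1.002
```

```bash
python3 dial.py w8.png
```

```text
[ 0.58396312 -0.15411     0.18979652] [-2.25231449 -2.18684827  0.00250786] 15.2833 [-0.     0.     0.001 -0.005 -0.     0.002 -0.001]
cruc [array([ 0.5888, -0.0411,  0.0291]), np.float64(0.0012), np.int64(1857)] 0.10602546354161996
277 216
origin 222 166
```

View pics/d_w8.png

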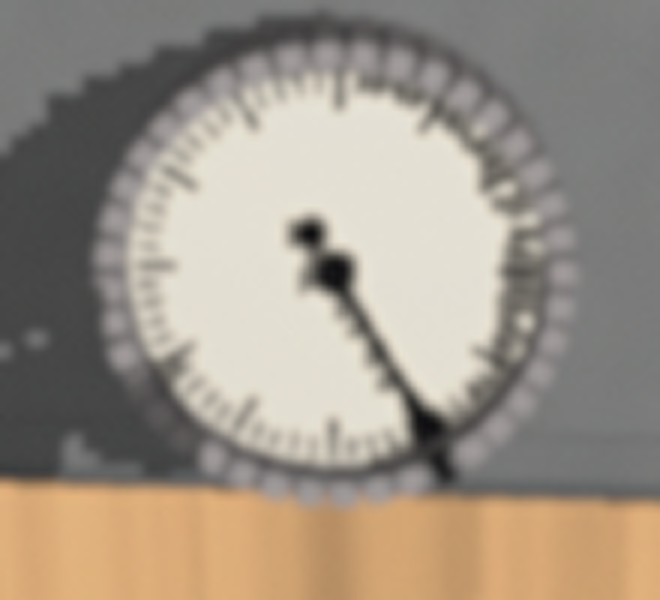

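View pics/w8.png

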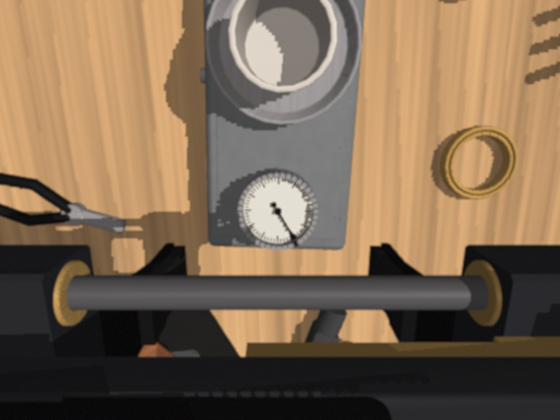

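Call:
arm_command([
  [[-32,-16,-9],[0,0,0],0],
  [[-32,-16,-9],[0,0,0],0],
  [[-32,-16,-9],[0,0,0],0],
  [[-32,-16,-9],[0,0,0],0],
  [[-32,-16,-9],[0,0,0],0],
  [[-32,-16,-9],[0,0,0],0],
  [[-25,-16,-9],[0,0,0],0],
  [[0,0,0],[0,0,0],0],
])

```text
time: 16.0
position: [0.4611, -0.3761, 0.256]
tool_rot: [2.264, 2.173, -0.007]
ft_force: [-0.4, -1.4, 0.1]
grip_width: 1.001
```

Call:
arm_command([
  [[0,0,0],[0,0,0],0],
  [[0,0,0],[0,0,0],0],
  [[0,0,0],[0,0,0],0],
  [[0,0,0],[0,0,0],0],
])

```text
time: 16.33
position: [0.4674, -0.3661, 0.2537]
tool_rot: [-2.25, -2.191, -0.0]
ft_force: [0.7, 0.7, -0.5]
grip_width: 0.999
```

```bash
python3 - <<'E'
from h import *
s=log();print(np.round(s['joint_positions'],3),s['position'],s['tool_rot'],s['time'])
im,d,T=shot('wrist','w9.png');np.savez('last.npz',im=im,d=d,T=T)
E
```

```text
[ 0.43   0.193  0.22   1.58  -0.043  1.375  0.628] [ 0.46738012 -0.36613117  0.2537339 ] [-2.24982547e+00 -2.19069133e+00 -4.71637313e-04] 16.3333
```

View pics/w9.png

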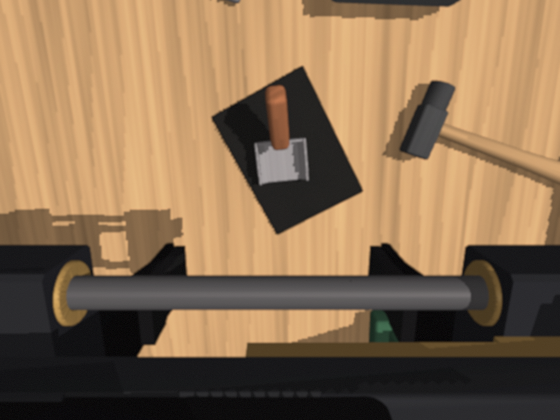

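```bash
python3 - <<'E'
from h import *
z_=np.load('last.npz');T=z_['T'];W=cloud('wrist',z_['d'],T);im=z_['im']
c=[ray('wrist',T,u,v,.004) for u,v in [(303,67),(361,190),(278,233),(213,117)]]
print(np.round(c,4)); print('mat',np.mean(c,0),[np.linalg.norm(c[i]-c[i-1]).round(4) for i in range(4)])
crop(im,200,380,60,240,4,'shov.png')
X,Y,Z=W[...,0],W[...,1],W[...,2]
hsv=cv2.cvtColor(im,cv2.COLOR_BGR2HSV)
box=np.zeros(Z.shape,bool);box[80:195,245:320]=1
g=box&(Z>.028)
red=g&(hsv[...,1]>110)
P=W[red];print('grip n',len(P),P.mean(0));
u,s,v=np.linalg.svd(P-P.mean(0));print('dir',v[0],s)
t=(P-P.mean(0))@v[0];print(t.min(),t.max(), P[t.argmin()],P[t.argmax()])
tt=np.array([[b,P[np.abs(Z[red]-b)<.003].mean(0)[0],P[np.abs(Z[red]-b)<.003].mean(0)[1]] for b in np.arange(.035,.085,.006) if (np.abs(Z[red]-b)<.003).sum()>3]);print(np.round(tt,4))
f=box&~red&(Z>.003)&(hsv[...,2]>90);Q=W[f];print('pan n',len(Q));
r=cv2.minAreaRect(Q[:,:2].astype(np.float32)*1000);print(r);print(np.histogram(Q[:,2],bins=12))
fl=f&(Z<.009);r=cv2.minAreaRect(W[fl][:,:2].astype(np.float32)*1000);print('floor',r,fl.sum())
E
```

```text
[[ 0.4952 -0.2516  0.004 ]
 [ 0.5586 -0.3814  0.004 ]
 [ 0.4651 -0.4293  0.004 ]
 [ 0.3997 -0.2986  0.004 ]]
mat [ 0.47962873 -0.34022235  0.004     ] [np.float64(0.1064), np.float64(0.1445), np.float64(0.105), np.float64(0.1461)]
grip n 1207 [ 0.46800717 -0.29925093  0.06332852]
dir [ 0.06018508 -0.85390316 -0.51694018] [0.63216887 0.17322749 0.1500782 ]
-0.023330487009246805 0.037621731938007094 [ 0.46809497 -0.27353894  0.06599851] [ 0.47246761 -0.329548    0.04111606]
[[ 0.041   0.4694 -0.3273]
 [ 0.047   0.4696 -0.3222]
 [ 0.053   0.4694 -0.315 ]
 [ 0.059   0.4686 -0.3062]
 [ 0.065   0.4675 -0.292 ]
 [ 0.071   0.4673 -0.2882]
 [ 0.077   0.467  -0.2864]]
pan n 1719
((474.6515808105469, -316.2890930175781), (76.89564514160156, 106.60842895507812), 2.646052360534668)
(array([922, 420, 114,  20,  45, 123,  53,   0,   0,   0,  12,  10]), array([0.0030147 , 0.00641826, 0.00982182, 0.01322537, 0.01662893,
       0.02003248, 0.02343604, 0.0268396 , 0.03024315, 0.03364671,
       0.03705026, 0.04045382, 0.04385737]))
floor ((474.6515808105469, -316.2890930175781), (76.89564514160156, 106.60842895507812), 2.646052360534668) 1314
```

View pics/shov.png

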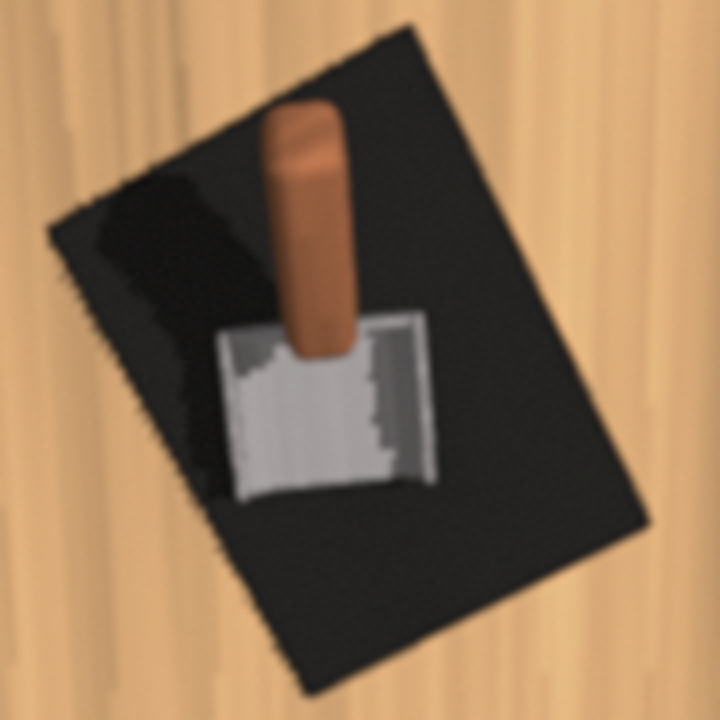

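```bash
python3 - <<'E'
from h import *
z_=np.load('last.npz');T=z_['T']
k=lambda x,y:(200+(x+.5)/4-.5,60+(y+.5)/4-.5)
q=lambda x,y,z:ray('wrist',T,*k(x,y),z)
bl,br=q(220,330,.023),q(424,315,.023);fl,fr=q(240,498,.005),q(436,484,.005);f2l,f2r=q(240,498,.023),q(436,484,.023)
print(bl,br,np.linalg.norm(br-bl),fl,fr,np.linalg.norm(fr-fl),f2l,f2r)
for a,b in[(bl,br),(fl,fr)]: print(np.degrees(np.arctan2(b[1]-a[1],b[0]-a[0])))
print('mid back',(bl+br)/2,'front low',(fl+fr)/2)
# grip top-end etc
print(q(305,185,.0657), q(305,105,.075))
E
```

```text
[ 0.44379856 -0.32450487  0.023     ] [ 0.49598999 -0.32208807  0.023     ] 0.052247355999009995 [ 0.44625626 -0.37166565  0.005     ] [ 0.50034536 -0.36915171  0.005     ] 0.05414749108537146 [ 0.44723935 -0.36825497  0.023     ] [ 0.49887645 -0.365855    0.023     ]
2.6512668818623966
2.661059939289443
mid back [ 0.46989427 -0.32329647  0.023     ] front low [ 0.47330081 -0.37040868  0.005     ]
[ 0.46666165 -0.29019598  0.0657    ] [ 0.4671378  -0.27402626  0.075     ]
```

Call:
arm_command([
  [[33,0,0],[0,0,0],0],
  [[33,0,0],[0,0,0],0],
  [[0,0,0],[0,0,-7.15],0],
  [[0,0,0],[0,0,-7.15],0],
  [[0,0,0],[0,0,-7.15],0],
  [[0,0,0],[0,0,-7.15],0],
  [[0,0,0],[0,0,-7.15],0],
  [[0,0,0],[0,0,-7.15],0],
])

```text
time: 17.05
position: [0.4688, -0.301, 0.2544]
tool_rot: [-1.286, -2.866, -0.0]
ft_force: [0.3, 0.2, 0.4]
grip_width: 1.003
```

Call:
arm_command([
  [[0,0,0],[0,0,-7.15],0],
  [[0,0,0],[0,0,-7.15],0],
  [[0,0,0],[0,0,-7.15],0],
  [[0,0,0],[0,0,-7.15],0],
  [[0,0,0],[0,0,-7.15],0],
  [[0,0,0],[0,0,-7.15],0],
  [[0,0,0],[0,0,-7.15],0],
  [[0,0,0],[0,0,-7.15],0],
])

```text
time: 17.72
position: [0.4688, -0.301, 0.2543]
tool_rot: [0.242, -3.132, -0.0]
ft_force: [-0.4, 0.6, -0.9]
grip_width: 1.006
```

Call:
arm_command([
  [[0,0,0],[0,0,-7.15],0],
  [[0,0,0],[0,0,-7.15],0],
  [[0,0,0],[0,0,-7.15],0],
  [[0,0,0],[0,0,-7.15],0],
  [[0,0,0],[0,0,-7.15],0],
  [[0,0,0],[0,0,-7.15],0],
  [[0,0,0],[0,0,-7.15],0],
  [[0,0,0],[0,0,-7.15],0],
])

```text
time: 18.38
position: [0.4664, -0.2989, 0.2335]
tool_rot: [1.106, -2.892, -0.032]
ft_force: [1.3, 0.2, -2.9]
grip_width: 1.0
```

Call:
arm_command([
  [[0,0,0],[0,0,-7.15],0],
  [[0,0,0],[0,0,-7.15],0],
  [[0,0,0],[0,0,-7.15],0],
  [[0,0,0],[0,0,-5],0],
  [[0,0,0],[0,0,0],0.3],
  [[0,0,0],[0,0,0],0.3],
  [[0,0,0],[0,0,0],0.3],
  [[0,0,0],[0,0,0],0.3],
])

```text
time: 19.05
position: [0.4782, -0.2901, 0.2185]
tool_rot: [1.545, -2.65, -0.071]
ft_force: [-0.5, -0.4, 0.5]
grip_width: 0.782
```

```bash
python3 - <<'E'
from h import *
s=log();print(np.round(s['joint_positions'],3),s['position'],s['tool_rot'],s['time'])
r=R.from_rotvec(s['tool_rot']).as_matrix();print(np.round(r,3))
im,d,T=shot('wrist','w10.png');np.savez('last.npz',im=im,d=d,T=T)
E
```

```text
[ 1.497  0.56  -1.382  1.611  0.557  1.523  2.691] [ 0.47822575 -0.29012569  0.21849366] [ 1.54466674 -2.64998508 -0.0705897 ] 19.05
[[-0.491 -0.867 -0.087]
 [-0.87   0.493  0.003]
 [ 0.04   0.077 -0.996]]
```

View pics/w10.png

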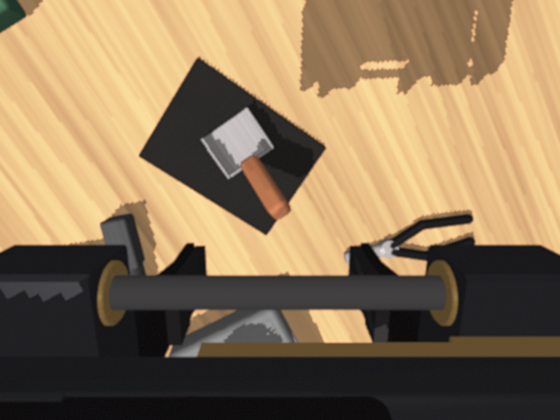

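Call:
arm_command([
  [[0,0,0],[0,0,7.15],0],
  [[0,0,0],[0,0,7.15],0],
  [[0,0,0],[0,0,7.15],0],
  [[0,0,0],[0,0,7.15],0],
  [[0,0,0],[0,0,7.15],0],
  [[0,0,0],[0,0,7.15],0],
  [[0,0,0],[0,0,7.15],0],
  [[0,0,0],[0,0,7.15],0],
])

```text
time: 19.77
position: [0.4779, -0.2911, 0.2187]
tool_rot: [0.076, -3.054, -0.006]
ft_force: [-0.1, 0.8, -0.0]
grip_width: 0.998
```

Call:
arm_command([
  [[0,0,0],[0,0,7.15],0],
  [[0,0,0],[0,0,7.15],0],
  [[0,0,0],[0,0,7.15],0],
  [[0,0,0],[0,0,7.15],0],
  [[0,0,0],[0,0,7.15],0],
  [[0,0,0],[0,0,7.15],0],
  [[0,0,0],[0,0,7.15],0],
  [[0,0,0],[0,0,7.15],0],
])

```text
time: 20.43
position: [0.4779, -0.291, 0.2188]
tool_rot: [-1.399, -2.725, 0.058]
ft_force: [0.1, 0.3, -0.0]
grip_width: 1.002
```

```bash
python3 - <<'E'
from h import *
s=log();print(np.round(s['joint_positions'],3),s['position'],s['tool_rot'],s['time'])
r=R.from_rotvec(s['tool_rot']).as_matrix();print(np.round(r,3))
E
```

```text
[ 1.275  0.333 -0.971  1.616  0.302  1.425  0.883] [ 0.47792007 -0.29098862  0.21878729] [-1.39890981 -2.72546713  0.05768952] 20.4333
[[-0.581  0.81  -0.086]
 [ 0.812  0.583  0.002]
 [ 0.052 -0.069 -0.996]]
```

Call:
arm_command([
  [[0,0,0],[0,0,7.15],0],
  [[0,0,0],[0,0,7.15],0],
  [[0,0,0],[0,0,7.15],0],
  [[0,0,0],[0,0,7.15],0],
  [[0,0,0],[0,0,7.15],0],
  [[0,0,0],[0,0,7.15],0],
  [[0,0,0],[0,0,7.15],0],
  [[0,0,0],[0,0,7.15],0],
])

```text
time: 21.1
position: [0.478, -0.2909, 0.2189]
tool_rot: [-2.554, -1.738, 0.108]
ft_force: [-0.5, -0.6, -0.0]
grip_width: 1.002
```

Call:
arm_command([
  [[0,0,0],[0,0,7.15],0],
  [[0,0,0],[0,0,7.15],0],
  [[0,0,0],[0,0,7.15],0],
  [[0,0,0],[0,0,7.15],0],
  [[0,0,0],[0,0,7.15],0],
  [[0,0,0],[0,0,7.15],0],
  [[0,0,0],[0,0,7.15],0],
  [[0,0,0],[0,0,7.15],0],
])

```text
time: 21.77
position: [0.478, -0.2909, 0.219]
tool_rot: [-3.113, -0.307, 0.133]
ft_force: [-0.9, -0.7, -0.1]
grip_width: 1.002
```

Call:
arm_command([
  [[0,0,0],[0,0,7.15],0],
  [[0,0,0],[0,0,7.15],0],
  [[0,0,0],[0,0,7.15],0],
  [[0,0,0],[0,0,7.15],0],
  [[0,0,0],[0,0,7.15],0],
  [[0,0,0],[0,0,7.15],0],
  [[0,0,0],[0,0,7.15],0],
  [[0,0,0],[0,0,7.15],0],
])

```text
time: 22.43
position: [0.478, -0.2908, 0.219]
tool_rot: [2.862, -1.213, -0.124]
ft_force: [-0.2, -0.0, -0.3]
grip_width: 1.001
```

```bash
python3 - <<'E'
from h import *
s=log();print(np.round(s['joint_positions'],3),s['position'],s['tool_rot'],s['time'])
r=R.from_rotvec(s['tool_rot']).as_matrix();print(np.round(r,3))
E
```

```text
[ 0.948  0.237 -0.549  1.627  0.157  1.394 -2.   ] [ 0.47798887 -0.29083961  0.21904489] [ 2.86202647 -1.21272958 -0.12357064] 22.4333
[[ 0.693 -0.716 -0.085]
 [-0.718 -0.696  0.003]
 [-0.061  0.059 -0.996]]
```

```bash
cat >> h.py <<'E'
def rel(pos,phix_deg,n,tilt=0.0):
    """rows to go to TCP pos with tool x at angle phix (vertical tool, tilt=lean deg about tool y)"""
    s=ctrl.get_state();R0=R.from_rotvec(s['tool_rot']);p=np.array(s['position'])
    a=np.radians(phix_deg);x=np.array([np.cos(a),np.sin(a),0]);z=np.array([0,0,-1.]);y=np.cross(z,x)
    Rt=R.from_matrix(np.c_[x,y,z])*R.from_euler('y',tilt,degrees=True)
    rv=np.degrees((R0.inv()*Rt).as_rotvec())
    dt=R0.inv().apply(np.array(pos)-p)*1000
    print('total turn',np.round(rv,2),'per row',np.round(rv/n,2),'|| total shift in start tool axes',np.round(dt,1), 'pos',np.round(p,4))
    # if turn and shift are both spread evenly: shift expressed in intermediate axes
    for i in range(n):
        Ri=R0*R.from_rotvec(np.radians(rv*i/n)); print(i,np.round(Ri.inv().apply((np.array(pos)-p)/n)*1000,1),np.round(rv/n,2))
E
python3 - <<'E'
from h import *
rel([.469,-.30,.219],-87.35,6)
E
```

```text
total turn [ 4.52  2.12 41.4 ] per row [0.75 0.35 6.9 ] || total shift in start tool axes [ 0.4 12.8  0.8] pos [ 0.478  -0.2908  0.219 ]
0 [0.1 2.1 0.1] [0.75 0.35 6.9 ]
1 [0.3 2.1 0.1] [0.75 0.35 6.9 ]
2 [0.6 2.1 0.1] [0.75 0.35 6.9 ]
3 [0.8 2.  0.1] [0.75 0.35 6.9 ]
4 [1.  1.9 0. ] [0.75 0.35 6.9 ]
5 [1.3 1.7 0. ] [0.75 0.35 6.9 ]
```

Call:
arm_command([
  [[0.1,2.1,0],[0.75,0.35,6.9],0],
  [[0.3,2.1,0],[0.75,0.35,6.9],0],
  [[0.6,2.1,0],[0.75,0.35,6.9],0],
  [[0.8,2,0],[0.75,0.35,6.9],0],
  [[1,1.9,0],[0.75,0.35,6.9],0],
  [[1.3,1.7,0],[0.75,0.35,6.9],0],
  [[0,0,0],[0,0,0],0.3],
  [[0,0,0],[0,0,0],0.3],
])

```text
time: 23.1
position: [0.4687, -0.3006, 0.2191]
tool_rot: [2.281, -2.16, -0.002]
ft_force: [0.3, 0.3, -0.4]
grip_width: 0.921
```

```bash
python3 - <<'E'
from h import *
s=log();print(np.round(s['joint_positions'],3),s['position'],s['tool_rot'],s['time'])
r=R.from_rotvec(s['tool_rot']).as_matrix();print(np.round(r,3))
im,d,T=shot('wrist','w11.png');np.savez('last.npz',im=im,d=d,T=T)
E
```

```text
[ 0.946  0.163 -0.469  1.696  0.076  1.303 -2.624] [ 0.46873855 -0.3006084   0.21914084] [ 2.28117598 -2.15982029 -0.00234977] 23.1
[[ 0.055 -0.999 -0.001]
 [-0.999 -0.055  0.001]
 [-0.001  0.001 -1.   ]]
```

View pics/w11.png

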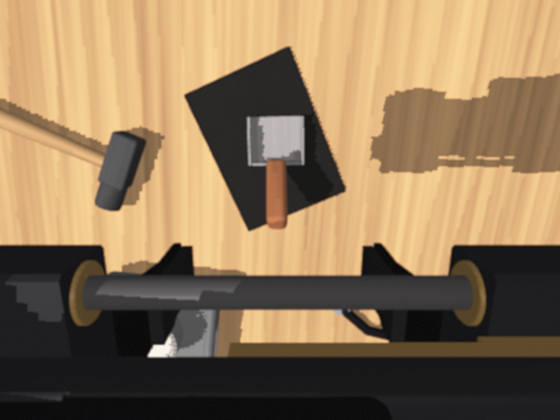

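```bash
python3 - <<'E'
from h import *
z_=np.load('last.npz');T=z_['T'];W=cloud('wrist',z_['d'],T);im=z_['im'];Z=W[...,2]
hsv=cv2.cvtColor(im,cv2.COLOR_BGR2HSV)
box=np.zeros(Z.shape,bool);box[100:240,240:320]=1
red=box&(Z>.02)&(hsv[...,1]>110);P=W[red]
for b in np.arange(.035,.09,.006):
    m=np.abs(P[:,2]-b)<.003
    if m.sum()>3: print(round(b,3),P[m].mean(0).round(4),m.sum(), P[m][:,0].min(),P[m][:,0].max())
k=lambda u,v,z:ray('wrist',T,u,v,z)
print(k(248,117,.023),k(304,116,.023),k(248,166,.023),k(304,164,.023))
E
```

```text
0.041 [ 0.4694 -0.3278  0.0423] 76 0.4601510113802895 0.47750545230013697
0.047 [ 0.4689 -0.3231  0.0471] 184 0.45993295626889313 0.4772304902680167
0.053 [ 0.4684 -0.3159  0.0532] 183 0.4597353623221411 0.4767306835624451
0.059 [ 0.4681 -0.3088  0.0592] 185 0.4584760982508311 0.4762127138591966
0.065 [ 0.4671 -0.2969  0.0651] 259 0.45720417435520416 0.4757054386606734
0.071 [ 0.4665 -0.2906  0.071 ] 284 0.4576181104515934 0.47510747379210905
0.077 [ 0.4665 -0.2876  0.0758] 190 0.4580407337552596 0.47404250315787055
[ 0.49719861 -0.36570245  0.023     ] [ 0.44618102 -0.36940613  0.023     ] [ 0.49563867 -0.32084663  0.023     ] [ 0.4429351  -0.32564247  0.023     ]
```

Call:
arm_command([
  [[0,1,20],[0,0,-0.5],0.3],
  [[0,0,40],[0,0,0],0.3],
  [[0,0,40],[0,0,0],0.3],
  [[0,0,40],[0,0,0],0.3],
  [[0,0,24],[0,0,0],0.3],
  [[0,0,10],[0,0,0],0.3],
  [[0,0,0],[0,0,0],0.3],
  [[0,0,0],[0,0,0],0.3],
])

```text
time: 23.82
position: [0.4678, -0.3011, 0.0446]
tool_rot: [-2.287, 2.153, 0.005]
ft_force: [0.9, 0.1, -0.1]
grip_width: 0.7
```

Call:
arm_command([
  [[0,0,0],[0,0,0],0.6],
  [[0,0,0],[0,0,0],0.9],
  [[0,0,0],[0,0,0],0.9],
  [[0,0,0],[0,0,0],0.9],
  [[0,0,0],[0,0,0],0.9],
  [[0,0,0],[0,0,0],0.9],
  [[0,0,0],[0,0,0],0.9],
  [[0,0,0],[0,0,0],0.9],
], force=45)

```text
time: 24.48
position: [0.4669, -0.3012, 0.0438]
tool_rot: [-2.285, 2.155, 0.006]
ft_force: [-0.8, -0.1, 1.0]
grip_width: 0.205
```

Call:
arm_command([
  [[0,0,-8],[0,0,0],0.9],
  [[0,0,-25],[0,0,0],0.9],
  [[0,0,-38],[0,0,0],0.9],
  [[0,0,-38],[0,0,0],0.9],
  [[0,0,-38],[0,0,0],0.9],
  [[0,0,-25],[0,0,0],0.9],
  [[0,0,0],[0,0,0],0.9],
  [[0,0,0],[0,0,0],0.9],
])

```text
time: 25.15
position: [0.4679, -0.3021, 0.2176]
tool_rot: [-2.285, 2.155, 0.001]
ft_force: [-0.7, 0.4, -2.1]
grip_width: 0.199
```

```bash
python3 - <<'E'
from h import *
s=log();print(np.round(s['joint_positions'],3),s['grip_width'])
im,d,T=shot('wrist','w12.png');np.savez('last.npz',im=im,d=d,T=T)
rel([.4285,.2257,.215],50.6,22)
E
```

```text
[ 0.887  0.157 -0.399  1.7    0.062  1.298 -2.607] 0.1986076777766315
total turn [-1.3000e-01  2.8000e-01 -1.3725e+02] per row [-0.01  0.01 -6.24] || total shift in start tool axes [-528.6    7.5    2.2] pos [ 0.4668 -0.3016  0.2156]
0 [-24.    0.3   0.1] [-0.01  0.01 -6.24]
1 [-23.9  -2.3   0.1] [-0.01  0.01 -6.24]
2 [-23.5  -4.9   0.1] [-0.01  0.01 -6.24]
3 [-22.9  -7.4   0.1] [-0.01  0.01 -6.24]
4 [-21.9  -9.8   0.1] [-0.01  0.01 -6.24]
5 [-20.7 -12.2   0.1] [-0.01  0.01 -6.24]
6 [-19.3 -14.3   0.1] [-0.01  0.01 -6.24]
7 [-17.6 -16.3   0.1] [-0.01  0.01 -6.24]
8 [-15.7 -18.2   0.1] [-0.01  0.01 -6.24]
9 [-13.7 -19.8   0.1] [-0.01  0.01 -6.24]
10 [-11.4 -21.1   0. ] [-0.01  0.01 -6.24]
11 [ -9.1 -22.3   0. ] [-0.01  0.01 -6.24]
12 [ -6.6 -23.1   0. ] [-0.01  0.01 -6.24]
13 [ -4.1 -23.7   0. ] [-0.01  0.01 -6.24]
14 [ -1.5 -24.    0. ] [-0.01  0.01 -6.24]
15 [  1.2 -24.    0. ] [-0.01  0.01 -6.24]
16 [  3.8 -23.7   0. ] [-0.01  0.01 -6.24]
17 [  6.3 -23.2   0. ] [-0.01  0.01 -6.24]
18 [  8.8 -22.4   0. ] [-0.01  0.01 -6.24]
19 [ 11.2 -21.3   0. ] [-0.01  0.01 -6.24]
20 [ 13.4 -19.9   0. ] [-0.01  0.01 -6.24]
21 [ 15.5 -18.4   0. ] [-0.01  0.01 -6.24]
```

View pics/w12.png

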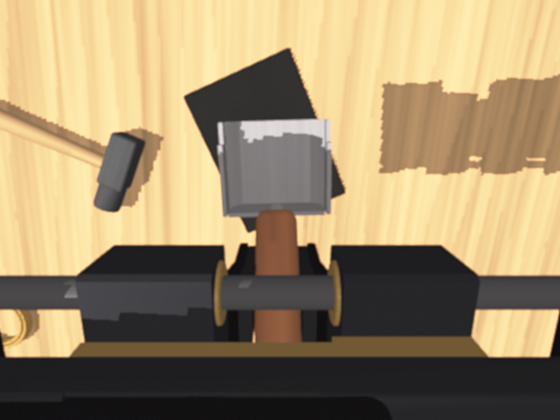

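Call:
arm_command([
  [[-24,0.3,0],[0,0,-6.24],0.9],
  [[-23.9,-2.3,0],[0,0,-6.24],0.9],
  [[-23.5,-4.9,0],[0,0,-6.24],0.9],
  [[-22.9,-7.4,0],[0,0,-6.24],0.9],
  [[-21.9,-9.8,0],[0,0,-6.24],0.9],
  [[-20.7,-12.2,0],[0,0,-6.24],0.9],
  [[-19.3,-14.3,0],[0,0,-6.24],0.9],
  [[-17.6,-16.3,0],[0,0,-6.24],0.9],
])

```text
time: 25.87
position: [0.4516, -0.1087, 0.2141]
tool_rot: [-2.982, 0.981, 0.012]
ft_force: [1.0, 1.0, -0.8]
grip_width: 0.202
```

Call:
arm_command([
  [[-15.7,-18.2,0],[0,0,-6.24],0.9],
  [[-13.7,-19.8,0],[0,0,-6.24],0.9],
  [[-11.4,-21.1,0],[0,0,-6.24],0.9],
  [[-9.1,-22.3,0],[0,0,-6.24],0.9],
  [[-6.6,-23.1,0],[0,0,-6.24],0.9],
  [[-4.1,-23.7,0],[0,0,-6.24],0.9],
  [[-1.5,-24,0],[0,0,-6.24],0.9],
  [[1.2,-24,0],[0,0,-6.24],0.9],
])

```text
time: 26.53
position: [0.4377, 0.0825, 0.2149]
tool_rot: [-3.116, -0.368, 0.01]
ft_force: [0.5, -0.4, -0.1]
grip_width: 0.205
```

Call:
arm_command([
  [[3.8,-23.7,0],[0,0,-6.24],0.9],
  [[6.3,-23.2,0],[0,0,-6.24],0.9],
  [[8.8,-22.4,0],[0,0,-6.24],0.9],
  [[11.2,-21.3,0],[0,0,-6.24],0.9],
  [[13.4,-19.9,0],[0,0,-6.24],0.9],
  [[15.5,-18.4,0],[0,0,-6.24],0.9],
  [[0,0,0],[0,0,0],0.9],
  [[0,0,0],[0,0,0],0.9],
])

```text
time: 27.2
position: [0.4271, 0.2264, 0.2156]
tool_rot: [-2.833, -1.345, 0.007]
ft_force: [0.5, -1.1, -0.8]
grip_width: 0.203
```

Call:
arm_command([
  [[0,0,0],[0,0,0],0.9],
  [[0,0,0],[0,0,0],0.9],
  [[0,0,0],[0,0,0],0.9],
])

```text
time: 27.45
position: [0.4288, 0.2242, 0.2167]
tool_rot: [-2.838, -1.338, 0.004]
ft_force: [-0.3, -0.2, -1.5]
grip_width: 0.203
```

```bash
python3 - <<'E'
from h import *
s=log();print(np.round(s['joint_positions'],3),s['position'],s['time'],s['grip_width'])
r=R.from_rotvec(s['tool_rot']).as_matrix();print(np.round(r,3))
im,d,T=shot('wrist','w13.png');np.savez('last.npz',im=im,d=d,T=T)
E
```

```text
[ 0.384  0.016 -0.914  1.849  0.009  1.285 -1.222] [0.42883775 0.22418248 0.2167134 ] 27.45 0.20324898666167487
[[ 0.636  0.771 -0.004]
 [ 0.771 -0.636  0.002]
 [-0.001 -0.004 -1.   ]]
```

View pics/w13.png

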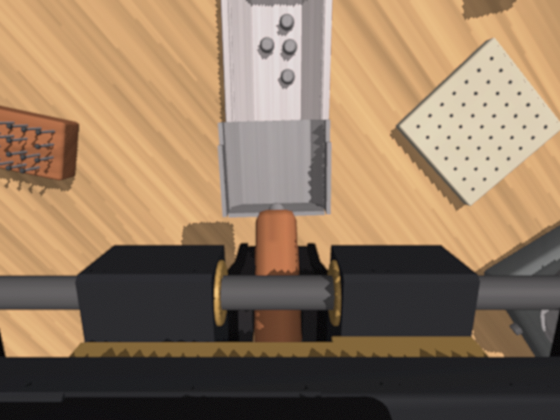

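```bash
python3 - <<'E'
from h import *
z_=np.load('last.npz');T=z_['T'];W=cloud('wrist',z_['d'],T);im=z_['im'];X,Y,Z=W[...,0],W[...,1],W[...,2]
a=np.radians(50.6);c=np.array([.485,.2945]);ex=np.array([np.cos(a),np.sin(a)]);ey=np.array([-ex[1],ex[0]])
bx=(W[...,:2]-c)@ex;by=(W[...,:2]-c)@ey
hsv=cv2.cvtColor(im,cv2.COLOR_BGR2HSV)
for lo in np.arange(-20,90,15)/1000:
    m=(bx>lo)&(bx<lo+.015)&(Z<.03)&(np.abs(by)<.06)
    # wall profile: by where z crosses 0.012 on each side (mid slope expected +-(22+8)=30)
    r=[]
    for sgn in (1,-1):
        q=m&(Z>.009)&(Z<.016)&(sgn*by>.02)&(hsv[...,1]<60)
        r.append((np.median(by[q]-sgn*(Z[q]-.004)).round(4),q.sum()) if q.sum()>5 else None)
    print(lo,r)
# buttons tops
m=(np.abs(by)<.022)&(Z>.009)&(Z<.018)&(np.abs(bx)<.09)
n,l,st,ce=cv2.connectedComponentsWithStats(m.astype(np.uint8))
for i in range(1,n):
    if st[i,4]>15: q=l==i;print(st[i,4],'bx',bx[q].mean().round(4),'by',by[q].mean().round(4),Z[q].max().round(4))
print('floor z',np.median(Z[(np.abs(by)<.018)&(np.abs(bx)<.08)&(Z<.02)]))
E
```

```text
-0.02 [(np.float64(0.0224), np.int64(141)), (np.float64(-0.0219), np.int64(135))]
-0.005 [(np.float64(0.0226), np.int64(137)), (np.float64(-0.0217), np.int64(141))]
0.01 [(np.float64(0.0226), np.int64(146)), (np.float64(-0.0216), np.int64(151))]
0.025 [(np.float64(0.0226), np.int64(150)), (np.float64(-0.0217), np.int64(161))]
0.04 [(np.float64(0.0229), np.int64(152)), (np.float64(-0.0215), np.int64(160))]
0.055 [(np.float64(0.0228), np.int64(169)), (np.float64(-0.0216), np.int64(177))]
0.07 [(np.float64(0.023), np.int64(42)), (np.float64(-0.0214), np.int64(38))]
0.085 [None, None]
206 bx 0.0566 by -0.0082 0.0148
192 bx 0.0379 by 0.0094 0.0149
194 bx 0.0365 by -0.011 0.016
184 bx 0.0113 by -0.0092 0.0157
floor z 0.004119298772991775
```

```bash
cat > shov.py <<'E'
from h import *
def shovel_pose(W,s,im=None):
    Rm=R.from_rotvec(s['tool_rot']).as_matrix();P=(W-np.array(s['position']))@Rm   # tool coords
    x,y,z=P[...,0],P[...,1],P[...,2]
    out=[]
    for lo in np.arange(.026,.064,.006):
        m=(x>lo)&(x<lo+.006)&(np.abs(y)<.035)&(z>.008)&(z<.05)
        yy,zz=y[m],z[m]
        f=zz>.030;
        out.append((round(lo+.003,3),yy.min().round(4),yy.max().round(4),((yy.min()+yy.max())/2).round(4),np.median(zz[f]).round(4) if f.any() else None,m.sum()))
    return P,out
E
python3 - <<'E'
from shov import *
z_=np.load('last.npz');T=z_['T'];W=cloud('wrist',z_['d'],T)
P,o=shovel_pose(W,ctrl.get_state())
for q in o: print(*q)
x,y,z=P[...,0],P[...,1],P[...,2]
m=(np.abs(y)<.015)&(x>.02)&(x<.075)&(z<.05)&(z>.03)
A=np.c_[x[m],y[m],np.ones(m.sum())];print('floor plane z=ax+by+c',np.linalg.lstsq(A,z[m],rcond=None)[0],x[m].max())
E
```

```text
0.029 -0.0275 0.0244 -0.0016 0.0374 1247
0.035 -0.0277 0.0243 -0.0017 0.0374 1309
0.041 -0.0278 0.0244 -0.0017 0.0374 1309
0.047 -0.0279 0.0241 -0.0019 0.0374 1349
0.053 -0.0282 0.0239 -0.0022 0.0374 1389
0.059 -0.0283 0.024 -0.0021 0.0374 1436
0.065 -0.0284 0.0237 -0.0023 0.0373 803
floor plane z=ax+by+c [ 0.01655542 -0.00766745  0.03681338] 0.06582069352703905
```

Call:
arm_command([
  [[0,0,30],[0,0,0.8],0.9],
  [[0,0,40],[0,0,0],0.9],
  [[0,0,40],[0,0,0],0.9],
  [[0,0,30],[0,0,0],0.9],
  [[0,0,18],[0,0,0],0.9],
  [[0,0,8],[0,0,0],0.9],
  [[0,0,0],[0,0,0],0.9],
  [[0,0,0],[0,0,0],0.9],
])

```text
time: 28.17
position: [0.4289, 0.2261, 0.0519]
tool_rot: [-2.846, -1.321, 0.001]
ft_force: [0.7, 0.3, 0.3]
grip_width: 0.203
```

Call:
arm_command([
  [[0,0,2],[0,0,0],0.9],
  [[0,0,2],[0,0,0],0.9],
  [[0,0,0],[0,0,0],0.9],
  [[0,0,0],[0,0,0],0.9],
])

```text
time: 28.5
position: [0.4288, 0.2261, 0.0479]
tool_rot: [-2.846, -1.322, 0.0]
ft_force: [0.1, -0.4, -1.1]
grip_width: 0.204
```

Call:
arm_command([
  [[0,1,1.5],[0,0,0],0.9],
  [[0,0,1.5],[0,0,0],0.9],
  [[0,0,0],[0,0,0],0.9],
  [[0,0,0],[0,0,0],0.9],
])

```text
time: 28.83
position: [0.4289, 0.2254, 0.0441]
tool_rot: [-2.846, -1.322, 0.003]
ft_force: [0.5, -0.2, -1.0]
grip_width: 0.207
```

Call:
arm_command([
  [[0,0,1],[0,0,0],0.9],
  [[0,0,0],[0,0,0],0.9],
  [[0,0,0],[0,0,0],0.9],
])

```text
time: 29.08
position: [0.4293, 0.2257, 0.0435]
tool_rot: [-2.846, -1.322, 0.001]
ft_force: [-0.8, -0.8, 1.8]
grip_width: 0.206
```

```bash
python3 - <<'E'
from shov import *
s=log();print(np.round(s['joint_positions'],3),s['position'],s['ft_force'],s['torque'])
im,d,T=shot('wrist','w14.png');np.savez('last.npz',im=im,d=d,T=T);W=cloud('wrist',d,T)
P,o=shovel_pose(W,s)
for q in o[1::2]: print(*q)
crop(im,140,420,0,240,2.8,'w14c.png')
E
```

```text
[ 0.275  0.275 -0.885  2.033  0.257  0.948 -1.444] [0.42926814 0.22566959 0.04352665] [-0.79794675 -0.83158332  1.75493714] [-0.00092744  0.16494125  0.0376362 ]
0.035 -0.0349 0.035 0.0001 0.0369 1648
0.047 -0.0349 0.035 0.0 0.0369 1782
0.059 -0.035 0.035 0.0 0.0368 1840
```

View pics/w14c.png

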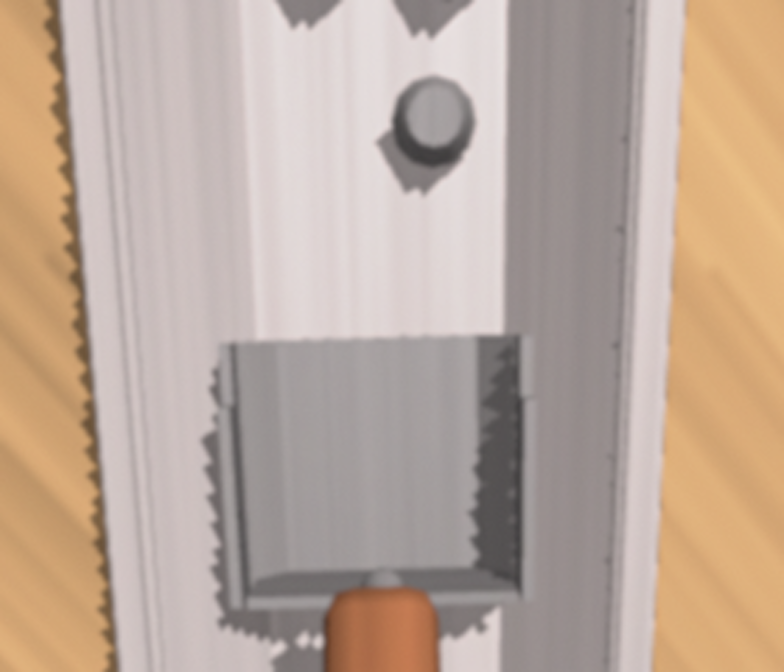

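Call:
arm_command([
  [[6,-0.1,0],[0,0,0],0.9],
  [[10,-0.2,0],[0,0,0],0.9],
  [[10,-0.2,0],[0,0,0],0.9],
  [[10,-0.2,0],[0,0,0],0.9],
  [[10,-0.2,0],[0,0,0],0.9],
  [[10,-0.2,0],[0,0,0],0.9],
  [[10,-0.2,0],[0,0,0],0.9],
  [[0,0,0],[0,0,0],0.9],
])

```text
time: 29.8
position: [0.4719, 0.2793, 0.0434]
tool_rot: [-2.843, -1.323, -0.001]
ft_force: [0.2, -0.1, 3.1]
grip_width: 0.204
```

```bash
cat > bl.py <<'E'
from shov import *
import sys
s=log();p=np.array(s['position']);print('pos',p.round(4),'F',np.round(s['ft_force'],1),'t',s['time'])
a=np.radians(50.85);c=np.array([.485,.2945]);ex=np.array([np.cos(a),np.sin(a)]);ey=np.array([-ex[1],ex[0]])
tx=np.degrees(2*np.arctan2(s['tool_rot'][1],s['tool_rot'][0]));print('TCP bx,by',((p[:2]-c)@ex).round(4),((p[:2]-c)@ey).round(4),'lip',((p[:2]-c)@ex+.066).round(4))
print('toolz',R.from_rotvec(s['tool_rot']).as_matrix()[:,2].round(3),'toolx',R.from_rotvec(s['tool_rot']).as_matrix()[:,0].round(3))
im,d,T=shot('wrist',sys.argv[1]);np.savez('last.npz',im=im,d=d,T=T)
crop(im,140,420,0,240,2.8,'c_'+sys.argv[1])
E
python3 bl.py w15.png
```

```text
pos [0.4719 0.2793 0.0434] F [ 0.2 -0.1  3.1] t 29.8
TCP bx,by -0.02 0.0006 lip 0.046
toolz [-0.002  0.006 -1.   ] toolx [0.644 0.765 0.003]
```

View pics/c_w15.png

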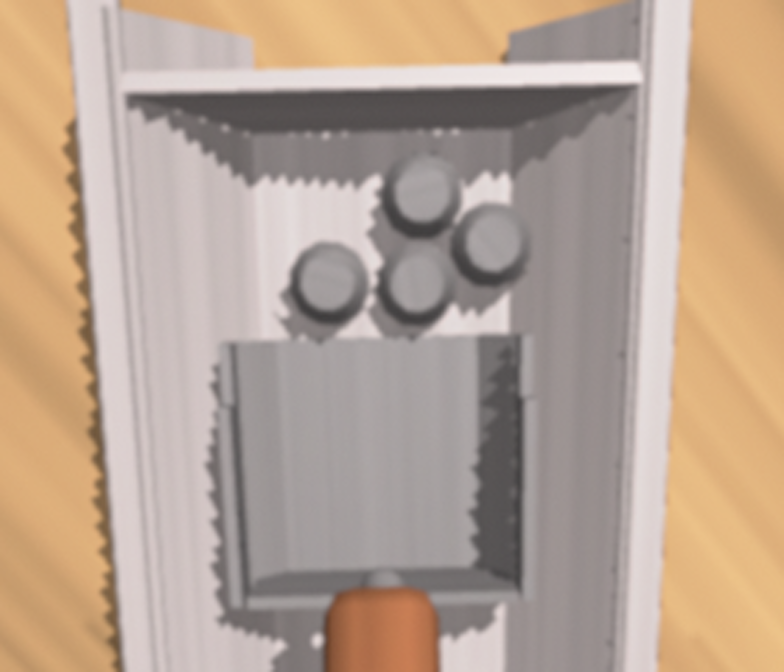

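Call:
arm_command([
  [[6,-0.1,0],[0,0,0],0.9],
  [[6,-0.1,0],[0,0,0],0.9],
  [[5,-0.1,0],[0,0,0],0.9],
  [[5,-0.1,0],[0,0,0],0.9],
  [[4,-0.1,0],[0,0,0],0.9],
  [[0,0,0],[0,0,0],0.9],
])

```text
time: 30.35
position: [0.4869, 0.2967, 0.0435]
tool_rot: [-2.846, -1.322, 0.004]
ft_force: [-1.0, -0.9, 6.1]
grip_width: 0.196
```

```bash
python3 bl.py w16.png
```

```text
pos [0.4869 0.2967 0.0435] F [-1.  -0.9  6.1] t 30.35
TCP bx,by 0.003 -0.0001 lip 0.069
toolz [-0.004  0.002 -1.   ] toolx [ 0.645  0.764 -0.001]
```

View pics/c_w16.png

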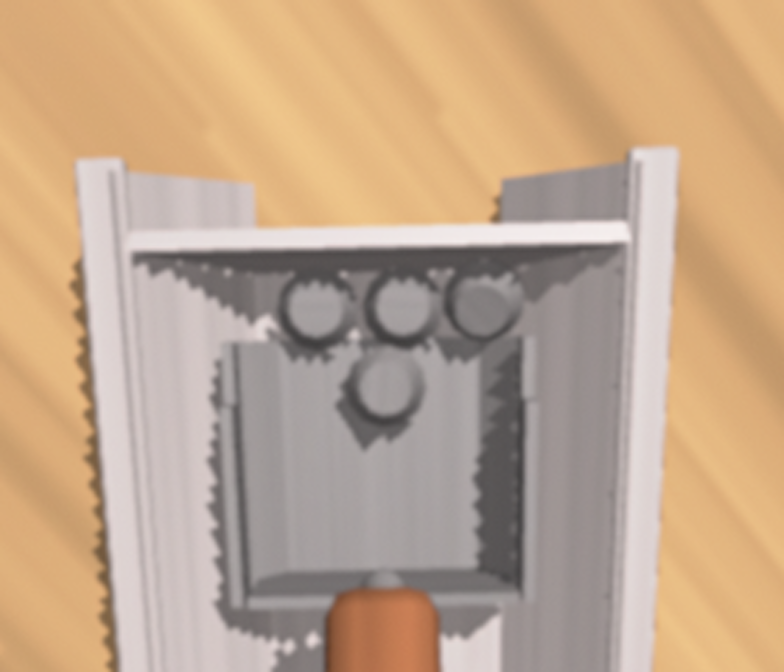

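Call:
arm_command([
  [[4,-0.1,0],[0,0,0],0.9],
  [[4,-0.1,0],[0,0,0],0.9],
  [[3,-0.1,0],[0,0,0],0.9],
  [[2,0,0],[0,0,0],0.9],
  [[0,0,0],[0,0,0],0.9],
  [[0,0,0],[0,0,0],0.9],
])

```text
time: 30.9
position: [0.4942, 0.3057, 0.0436]
tool_rot: [-2.848, -1.322, 0.007]
ft_force: [-3.5, -4.4, 9.6]
grip_width: 0.202
```

```bash
python3 bl.py w17.png
```

```text
pos [0.4942 0.3057 0.0436] F [-3.5 -4.4  9.6] t 30.9
TCP bx,by 0.0145 -0.0001 lip 0.0805
toolz [-0.005 -0.    -1.   ] toolx [ 0.645  0.764 -0.004]
```

View pics/c_w17.png

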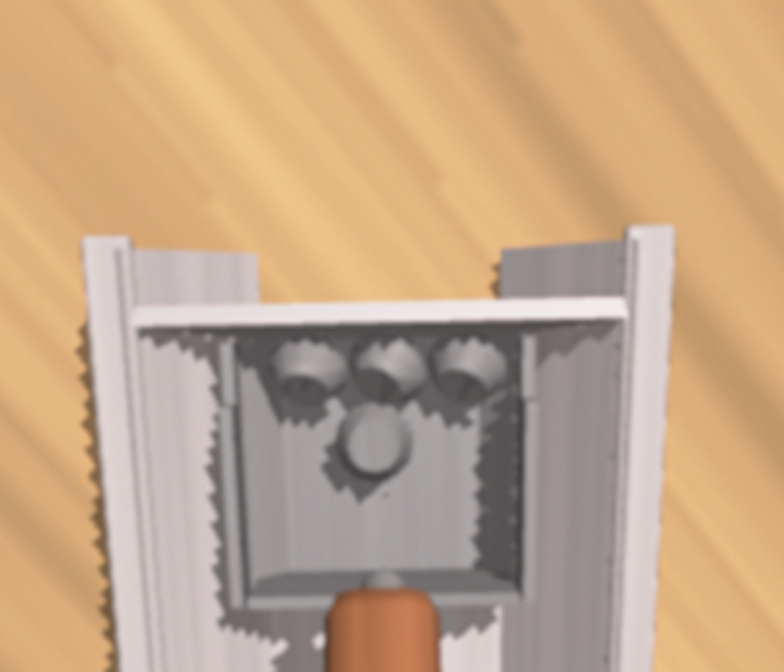

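Call:
arm_command([
  [[-2.4,0,0],[0,5,0],0.9],
  [[-2.4,0,-0.2],[0,5,0],0.9],
  [[-2.4,0,-0.4],[0,5,0],0.9],
  [[-2.3,0,-0.6],[0,5,0],0.9],
  [[0,0,0],[0,0,0],0.9],
  [[0,0,0],[0,0,0],0.9],
])

```text
time: 31.45
position: [0.4876, 0.297, 0.0418]
tool_rot: [-2.684, -1.242, -0.463]
ft_force: [-0.1, -0.0, -1.1]
grip_width: 0.203
```

```bash
python3 bl.py w18.png
```

```text
pos [0.4876 0.297  0.0418] F [-0.1 -0.  -1.1] t 31.45
TCP bx,by 0.0036 -0.0005 lip 0.0696
toolz [ 0.215  0.26  -0.941] toolx [0.61  0.717 0.337]
```

View pics/c_w18.png

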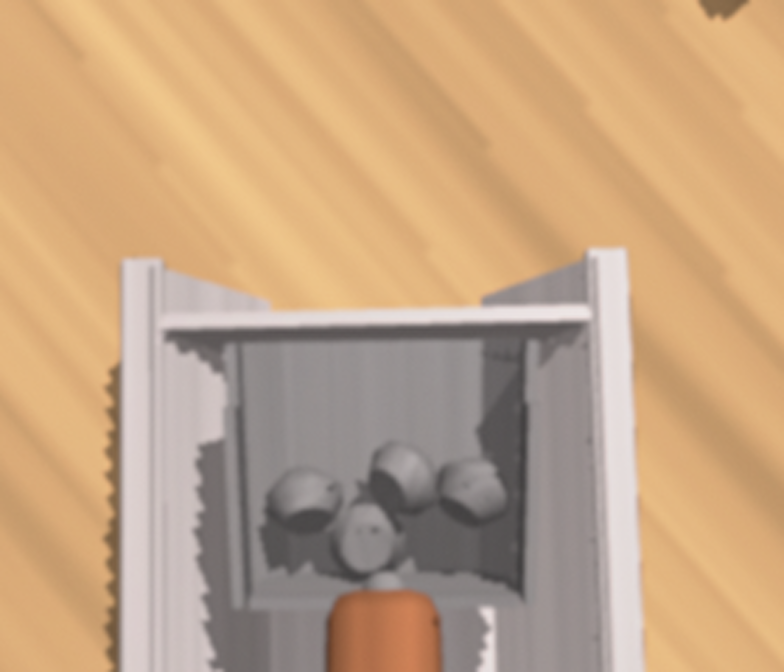

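Call:
arm_command([
  [[1,0,-9],[0,0,0],0.9],
  [[5,0,-17],[0,0,0],0.9],
  [[8.5,0,-23.5],[0,0,0],0.9],
  [[8.5,0,-23.5],[0,0,0],0.9],
  [[8.5,0,-23.5],[0,0,0],0.9],
  [[8.5,0,-23.5],[0,0,0],0.9],
  [[6.8,0,-18.8],[0,0,0],0.9],
  [[3.4,0,-9.4],[0,0,0],0.9],
])

```text
time: 32.17
position: [0.4887, 0.2996, 0.2045]
tool_rot: [-2.676, -1.248, -0.478]
ft_force: [0.8, 1.1, -1.2]
grip_width: 0.205
```

```bash
python3 bl.py w19.png; python3 -c "
from h import *
print(ctrl.get_state()['joint_positions'].round(3))"
```

```text
pos [0.4887 0.2996 0.2045] F [ 0.8  1.1 -1.2] t 32.1667
TCP bx,by 0.0063 0.0004 lip 0.0723
toolz [ 0.222  0.267 -0.938] toolx [0.603 0.718 0.347]
[ 0.643 -0.04  -1.123  1.946 -0.216  0.893 -1.076]
```

View pics/w19.png

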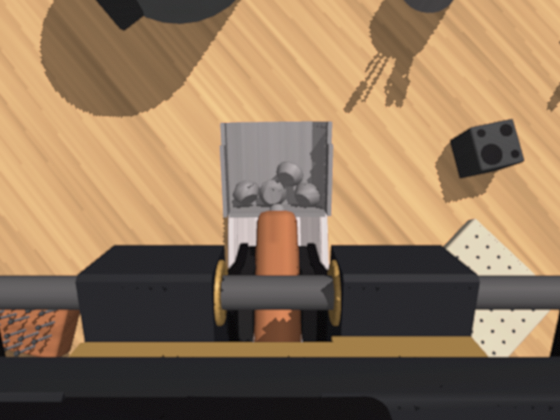

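```bash
python3 - <<'E'
from h import *
rel([.68,-.0385,.215],180,22,tilt=20)
E
```

```text
total turn [  44.83   -0.22 -122.06] per row [ 2.04 -0.01 -5.55] || total shift in start tool axes [-124.1  363.3  -56.9] pos [0.4894 0.2994 0.205 ]
0 [-5.6 16.5 -2.6] [ 2.04 -0.01 -5.55]
1 [-7.2 15.8 -3.2] [ 2.04 -0.01 -5.55]
2 [-8.7 14.9 -3.7] [ 2.04 -0.01 -5.55]
3 [-10.1  13.8  -4.2] [ 2.04 -0.01 -5.55]
4 [-11.4  12.6  -4.7] [ 2.04 -0.01 -5.55]
5 [-12.5  11.3  -5.1] [ 2.04 -0.01 -5.55]
6 [-13.6   9.9  -5.5] [ 2.04 -0.01 -5.55]
7 [-14.4   8.3  -5.8] [ 2.04 -0.01 -5.55]
8 [-15.2   6.7  -6.1] [ 2.04 -0.01 -5.55]
9 [-15.7   4.9  -6.3] [ 2.04 -0.01 -5.55]
10 [-16.1   3.2  -6.4] [ 2.04 -0.01 -5.55]
11 [-16.3   1.4  -6.5] [ 2.04 -0.01 -5.55]
12 [-16.4  -0.5  -6.5] [ 2.04 -0.01 -5.55]
13 [-16.3  -2.3  -6.5] [ 2.04 -0.01 -5.55]
14 [-16.   -4.1  -6.3] [ 2.04 -0.01 -5.55]
15 [-15.5  -5.8  -6.2] [ 2.04 -0.01 -5.55]
16 [-14.8  -7.5  -5.9] [ 2.04 -0.01 -5.55]
17 [-14.   -9.1  -5.6] [ 2.04 -0.01 -5.55]
18 [-13.1 -10.6  -5.3] [ 2.04 -0.01 -5.55]
19 [-12.  -12.   -4.9] [ 2.04 -0.01 -5.55]
20 [-10.8 -13.3  -4.4] [ 2.04 -0.01 -5.55]
21 [ -9.4 -14.4  -3.9] [ 2.04 -0.01 -5.55]
```

Call:
arm_command([
  [[-5.6,16.5,-2.6],[2,0,-5.55],0.9],
  [[-7.2,15.8,-3.2],[2,0,-5.55],0.9],
  [[-8.7,14.9,-3.7],[2,0,-5.55],0.9],
  [[-10.1,13.8,-4.2],[2,0,-5.55],0.9],
  [[-11.4,12.6,-4.7],[2,0,-5.55],0.9],
  [[-12.5,11.3,-5.1],[2,0,-5.55],0.9],
  [[-13.6,9.9,-5.5],[2,0,-5.55],0.9],
  [[-14.4,8.3,-5.8],[2,0,-5.55],0.9],
])

```text
time: 32.88
position: [0.5566, 0.1725, 0.2019]
tool_rot: [-1.888, -2.145, -0.332]
ft_force: [0.5, 1.2, -0.4]
grip_width: 0.205
```

```bash
python3 bl.py w20.png; python3 -c "
from h import *
print(ctrl.get_state()['joint_positions'].round(3))"
```

```text
pos [0.5566 0.1725 0.2019] F [ 0.5  1.2 -0.4] t 32.8833
TCP bx,by -0.0494 -0.1325 lip 0.0166
toolz [-0.046  0.341 -0.939] toolx [-0.119  0.931  0.344]
[ 0.72   0.367 -1.027  1.684 -0.039  1.211 -0.13 ]
```

View pics/w20.png

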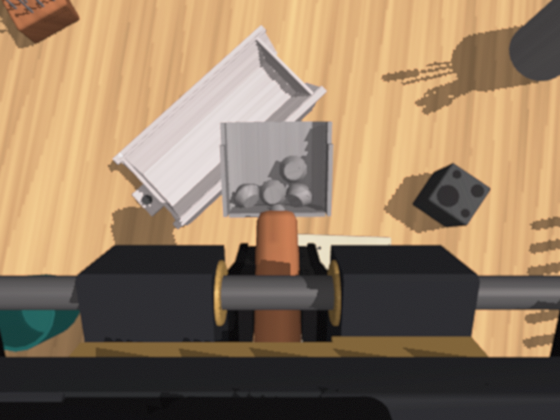

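Call:
arm_command([
  [[-15.2,6.7,-6.1],[2,0,-5.55],0.9],
  [[-15.7,4.9,-6.3],[2,0,-5.55],0.9],
  [[-16.1,3.2,-6.4],[2,0,-5.55],0.9],
  [[-16.3,1.4,-6.5],[2,0,-5.55],0.9],
  [[-16.4,-0.5,-6.5],[2,0,-5.55],0.9],
  [[-16.3,-2.3,-6.5],[2,0,-5.55],0.9],
  [[-16,-4.1,-6.3],[2,0,-5.55],0.9],
  [[-15.5,-5.8,-6.2],[2,0,-5.55],0.9],
])

```text
time: 33.6
position: [0.6257, 0.0497, 0.205]
tool_rot: [-0.856, -2.67, -0.154]
ft_force: [0.8, -0.6, -2.2]
grip_width: 0.201
```

Call:
arm_command([
  [[-14.8,-7.5,-5.9],[2,0,-5.55],0.9],
  [[-14,-9.1,-5.6],[2,0,-5.55],0.9],
  [[-13.1,-10.6,-5.3],[2,0,-5.55],0.9],
  [[-12,-12,-4.9],[2,0,-5.55],0.9],
  [[-10.8,-13.3,-4.4],[2,0,-5.55],0.9],
  [[-9.4,-14.4,-3.9],[2,0,-5.55],0.9],
  [[0,0,0],[0,0,0],0.9],
  [[0,0,0],[0,0,0],0.9],
])

```text
time: 34.27
position: [0.6766, -0.0411, 0.2076]
tool_rot: [-0.012, -2.793, -0.01]
ft_force: [-0.2, -0.2, -1.4]
grip_width: 0.202
```

Call:
arm_command([
  [[0,0,0],[0,0,0],0.9],
  [[0,0,0],[0,0,0],0.9],
  [[0,0,0],[0,0,0],0.9],
])

```text
time: 34.52
position: [0.6758, -0.0417, 0.2098]
tool_rot: [-0.009, -2.795, -0.009]
ft_force: [-0.3, 0.5, -1.3]
grip_width: 0.205
```

```bash
python3 bl.py w21.png; python3 - <<'E'
from h import *
print(ctrl.get_state()['joint_positions'].round(3))
z=np.load('last.npz');W=cloud('wrist',z['d'],z['T']);X,Y,Z=W[...,0],W[...,1],W[...,2]
m=(np.hypot(X-.59,Y+.04)<.05)&(Z>.100)&(Z<.112)
print('cruc',m.sum(),[np.round(q,4) for q in circ(X[m],Y[m])])
E
```

```text
pos [ 0.6758 -0.0417  0.2098] F [-0.3  0.5 -1.3] t 34.5167
TCP bx,by -0.1403 -0.3602 lip -0.0743
toolz [-0.34   0.007 -0.94 ] toolx [-0.94   0.005  0.34 ]
[ 0.51   0.866 -1.013  1.02   0.59   1.895  1.248]
cruc 482 [array([ 0.5921, -0.0404,  0.0322]), np.float64(0.0013), np.int64(482)]
```

View pics/w21.png

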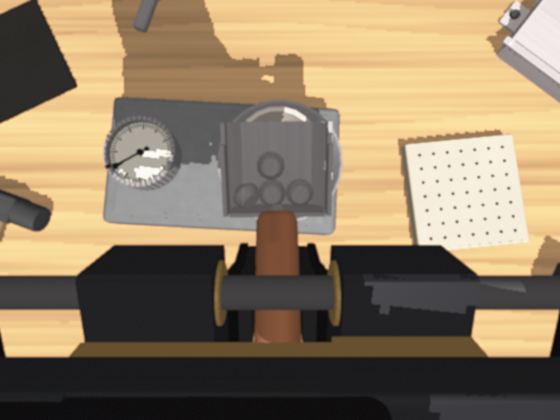

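Call:
arm_command([
  [[0.6,1.5,10.9],[0,-6.67,0],0.9],
  [[1.9,1.5,10.7],[0,-6.67,0],0.9],
  [[3.1,0,10.4],[0,-6.67,0],0.9],
  [[4.3,0,-3.3],[0,-5,0],0.9],
  [[4,0,-3.7],[0,-5,0],0.9],
  [[0,0,0],[0,0,0],0.9],
  [[0,0,0],[0,0,0],0.9],
  [[0,0,0],[0,0,0],0.9],
])

```text
time: 35.23
position: [0.6556, -0.04, 0.1874]
tool_rot: [0.013, 2.964, 0.006]
ft_force: [0.5, 0.7, -1.5]
grip_width: 0.202
```

```bash
python3 bl.py w22.png; python3 - <<'E'
from h import *
print(ctrl.get_state()['joint_positions'].round(3))
E
```

```text
pos [ 0.6556 -0.04    0.1874] F [ 0.5  0.7 -1.5] t 35.2333
TCP bx,by -0.1517 -0.3435 lip -0.0857
toolz [ 0.176  0.003 -0.984] toolx [-0.984  0.009 -0.176]
[ 0.963  0.52  -1.231  1.636  0.561  1.178  1.201]
```

View pics/w22.png

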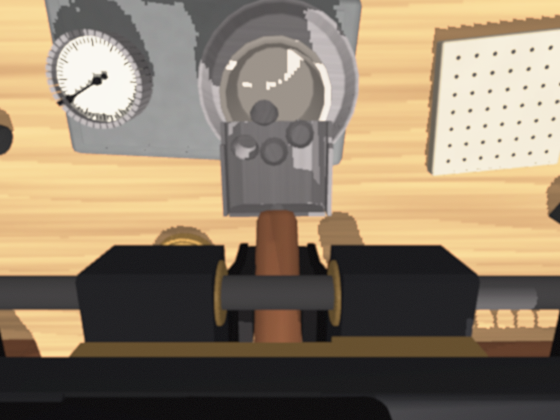

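Call:
arm_command([
  [[7.4,0,-3.9],[0,-7,0],0.9],
  [[6.9,0,-4.7],[0,-7,0],0.9],
  [[6.3,0,-5.5],[0,-7,0],0.9],
  [[5.6,0,-6.3],[0,-7,0],0.9],
  [[4.8,0,-6.9],[0,-7,0],0.9],
  [[0,0,0],[0,0,0],0.9],
  [[0,0,0],[0,0,0],0.9],
  [[0,0,0],[0,0,0],0.9],
])

```text
time: 35.95
position: [0.6206, -0.0192, 0.1929]
tool_rot: [-0.029, 2.633, 0.064]
ft_force: [-0.1, 0.4, -1.1]
grip_width: 0.197
```

```bash
python3 bl.py w23.png; python3 - <<'E'
from h import *
print(ctrl.get_state()['joint_positions'].round(3))
im,d,T=shot('side');crop(im,200,400,130,280,4,'s23.png')
E
```

```text
pos [ 0.6206 -0.0192  0.1929] F [-0.1  0.4 -1.1] t 35.95
TCP bx,by -0.1577 -0.3032 lip -0.0917
toolz [ 0.485  0.051 -0.873] toolx [-0.874 -0.009 -0.486]
[ 1.359 -0.008 -1.305  2.005 -0.142  0.639  1.737]
```

View pics/w23.png

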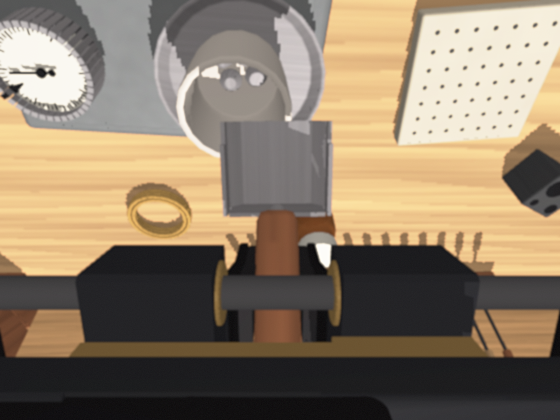

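View pics/s23.png

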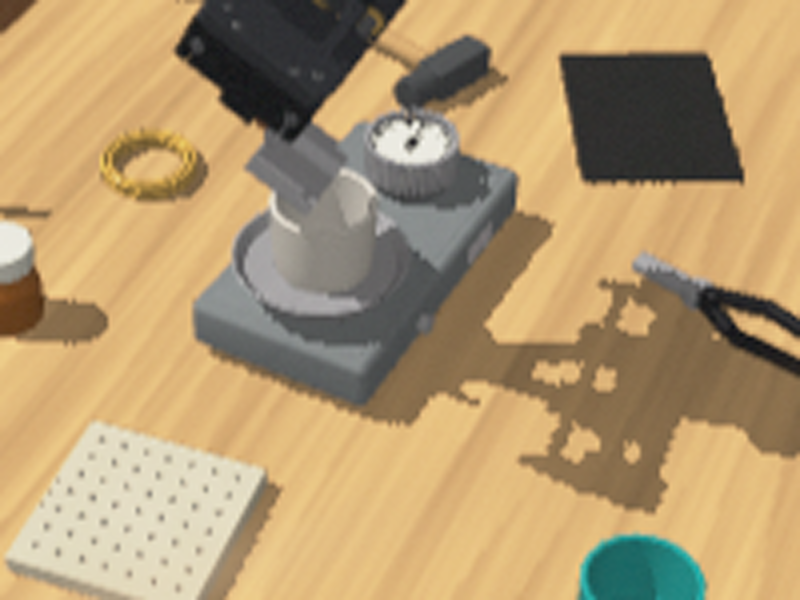

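Call:
arm_command([
  [[-10,0,-10],[0,0,0],0.9],
  [[-14,0,-12],[0,7,0],0.9],
  [[-13,0,-15],[0,7,0],0.9],
  [[-12,0,-15],[0,7,0],0.9],
  [[-10,0,-15],[0,7,0],0.9],
  [[0,0,0],[0,0,0],0.9],
  [[0,0,0],[0,0,0],0.9],
  [[0,0,0],[0,0,0],0.9],
])

```text
time: 36.72
position: [0.6395, -0.0115, 0.2598]
tool_rot: [-0.071, 3.018, 0.095]
ft_force: [-0.4, -1.0, -1.5]
grip_width: 0.199
```

```bash
python3 bl.py w24.png; python3 - <<'E'
from h import *
print(ctrl.get_state()['joint_positions'].round(3))
im,d,T=shot('side','s24f.png');crop(im,200,400,130,280,4,'s24.png')
E
```

```text
pos [ 0.6395 -0.0115  0.2598] F [-0.4 -1.  -1.5] t 36.7167
TCP bx,by -0.1397 -0.313 lip -0.0737
toolz [ 0.119  0.065 -0.991] toolx [-0.992 -0.043 -0.122]
[ 0.911  0.413 -1.16   1.529  0.349  1.317  1.358]
```

View pics/w24.png

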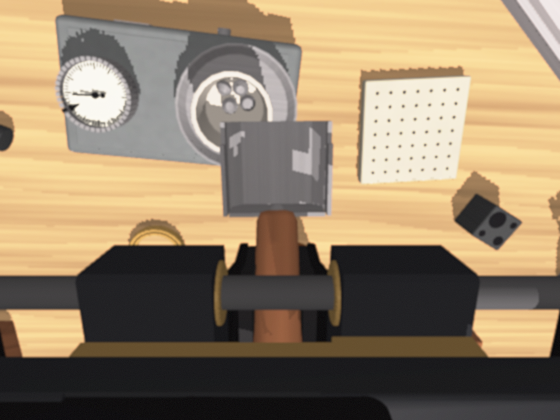

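View pics/s24f.png

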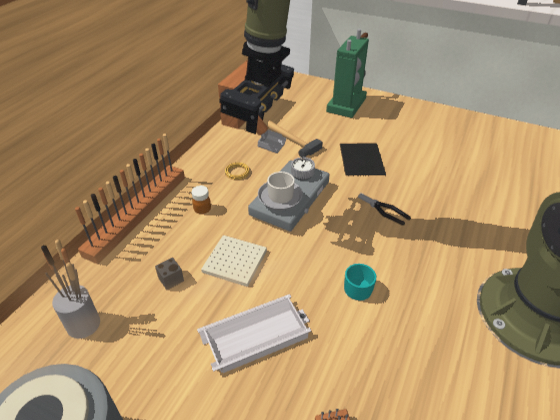

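```bash
python3 - <<'E'
from shov import *
z_=np.load('last.npz');T=z_['T'];W=cloud('wrist',z_['d'],T);im=z_['im']
s=ctrl.get_state()
P,o=shovel_pose(W,s);x,y,z=P[...,0],P[...,1],P[...,2]
m=(np.abs(y)<.015)&(x>.025)&(x<.064)&(z<.05)&(z>.03)
A=np.c_[x[m],y[m],np.ones(m.sum())];print('floor plane',np.linalg.lstsq(A,z[m],rcond=None)[0])
crop(im,40,320,20,180,2.8,'d24.png')
rel([.4946,-.3816,.20],110,20)
E
```

```text
floor plane [-0.00176219 -0.00731451  0.0383218 ]
total turn [ 7.2   4.02 72.48] per row [0.36 0.2  3.62] || total shift in start tool axes [ 165.1 -363.7   20.1] pos [ 0.6383 -0.0132  0.2603]
0 [  8.3 -18.2   1. ] [0.36 0.2  3.62]
1 [  7.1 -18.7   1.1] [0.36 0.2  3.62]
2 [  5.9 -19.1   1.3] [0.36 0.2  3.62]
3 [  4.7 -19.4   1.4] [0.36 0.2  3.62]
4 [  3.4 -19.6   1.6] [0.36 0.2  3.62]
5 [  2.2 -19.8   1.7] [0.36 0.2  3.62]
6 [  0.9 -19.9   1.8] [0.36 0.2  3.62]
7 [ -0.4 -19.9   2. ] [0.36 0.2  3.62]
8 [ -1.6 -19.8   2.1] [0.36 0.2  3.62]
9 [ -2.9 -19.7   2.2] [0.36 0.2  3.62]
10 [ -4.1 -19.4   2.3] [0.36 0.2  3.62]
11 [ -5.3 -19.1   2.4] [0.36 0.2  3.62]
12 [ -6.6 -18.7   2.5] [0.36 0.2  3.62]
13 [ -7.7 -18.3   2.6] [0.36 0.2  3.62]
14 [ -8.9 -17.7   2.7] [0.36 0.2  3.62]
15 [-10.  -17.1   2.8] [0.36 0.2  3.62]
16 [-11.1 -16.4   2.8] [0.36 0.2  3.62]
17 [-12.1 -15.7   2.9] [0.36 0.2  3.62]
18 [-13.1 -14.9   2.9] [0.36 0.2  3.62]
19 [-14. -14.   3.] [0.36 0.2  3.62]
```

View pics/d24.png

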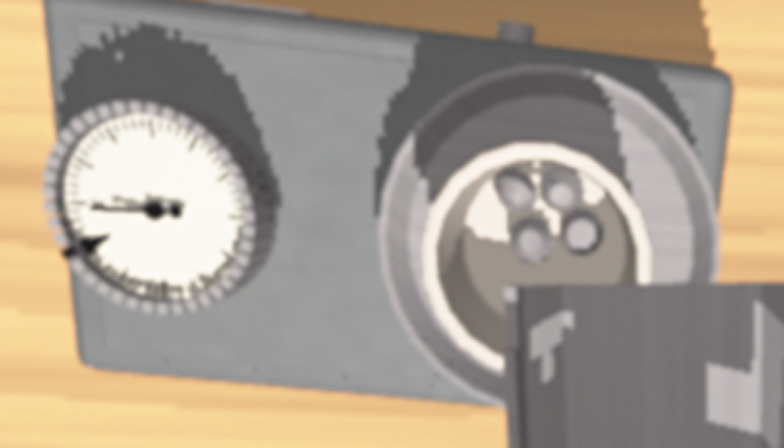

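Call:
arm_command([
  [[8.3,-18.2,1],[0.36,0.2,3.62],0.9],
  [[7.1,-18.7,1.1],[0.36,0.2,3.62],0.9],
  [[5.9,-19.1,1.3],[0.36,0.2,3.62],0.9],
  [[4.7,-19.4,1.4],[0.36,0.2,3.62],0.9],
  [[3.4,-19.6,1.6],[0.36,0.2,3.62],0.9],
  [[2.2,-19.8,1.7],[0.36,0.2,3.62],0.9],
  [[0.9,-19.9,1.8],[0.36,0.2,3.62],0.9],
  [[-0.4,-19.9,2],[0.36,0.2,3.62],0.9],
])

```text
time: 37.48
position: [0.5797, -0.1626, 0.237]
tool_rot: [0.709, 2.981, 0.052]
ft_force: [-0.1, -0.1, -1.2]
grip_width: 0.202
```

Call:
arm_command([
  [[-1.6,-19.8,2.1],[0.36,0.2,3.62],0.9],
  [[-2.9,-19.7,2.2],[0.36,0.2,3.62],0.9],
  [[-4.1,-19.4,2.3],[0.36,0.2,3.62],0.9],
  [[-5.3,-19.1,2.4],[0.36,0.2,3.62],0.9],
  [[-6.6,-18.7,2.5],[0.36,0.2,3.62],0.9],
  [[-7.7,-18.3,2.6],[0.36,0.2,3.62],0.9],
  [[-8.9,-17.7,2.7],[0.36,0.2,3.62],0.9],
  [[-10,-17.1,2.8],[0.36,0.2,3.62],0.9],
])

```text
time: 38.15
position: [0.5221, -0.3095, 0.2129]
tool_rot: [1.456, 2.753, 0.017]
ft_force: [-0.2, -0.2, -0.7]
grip_width: 0.205
```

Call:
arm_command([
  [[-11.1,-16.4,2.8],[0.36,0.2,3.62],0.9],
  [[-12.1,-15.7,2.9],[0.36,0.2,3.62],0.9],
  [[-13.1,-14.9,2.9],[0.36,0.2,3.62],0.9],
  [[-14,-14,3],[0.36,0.2,3.62],0.9],
  [[0,0,0],[0,0,0],0.9],
  [[0,0,0],[0,0,0],0.9],
  [[0,0,0],[0,0,0],0.9],
])

```text
time: 38.73
position: [0.4953, -0.3809, 0.201]
tool_rot: [1.799, 2.574, 0.001]
ft_force: [0.6, 1.2, -1.4]
grip_width: 0.203
```

```bash
python3 bl.py w25.png; python3 - <<'E'
from shov import *
print(ctrl.get_state()['joint_positions'].round(3))
z_=np.load('last.npz');T=z_['T'];W=cloud('wrist',z_['d'],T)
s=ctrl.get_state()
P,o=shovel_pose(W,s);x,y,z=P[...,0],P[...,1],P[...,2]
m=(np.abs(y)<.015)&(x>.025)&(x<.064)&(z<.05)&(z>.03)
A=np.c_[x[m],y[m],np.ones(m.sum())];print('floor plane',np.linalg.lstsq(A,z[m],rcond=None)[0])
rel([.4946,-.3816,.06],110,4)
E
```

```text
pos [ 0.4953 -0.3809  0.201 ] F [ 0.6  1.2 -1.4] t 38.7333
TCP bx,by -0.5173 -0.4343 lip -0.4513
toolz [ 0.001  0.    -1.   ] toolx [-0.344  0.939 -0.   ]
[ 1.238  0.389 -0.797  1.545  0.283  1.326  0.762]
floor plane [ 0.00020743 -0.00168692  0.03762551]
total turn [0.09 0.02 0.18] per row [0.02 0.   0.04] || total shift in start tool axes [ -0.8  -1.9 141.1] pos [ 0.4959 -0.3803  0.2011]
0 [-0.2 -0.5 35.3] [0.02 0.   0.04]
1 [-0.2 -0.5 35.3] [0.02 0.   0.04]
2 [-0.2 -0.4 35.3] [0.02 0.   0.04]
3 [-0.2 -0.4 35.3] [0.02 0.   0.04]
```

View pics/w25.png

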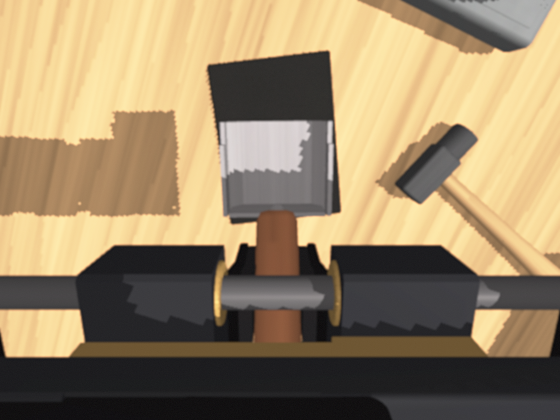

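Call:
arm_command([
  [[0,0,30],[0,0,0],0.9],
  [[0,0,40],[0,0,0],0.9],
  [[0,0,40],[0,0,0],0.9],
  [[0,0,27],[0,0,0],0.9],
  [[0,0,12],[0,0,0],0.9],
  [[0,0,5],[0,0,0],0.9],
  [[0,0,0],[0,0,0],0.9],
  [[0,0,0],[0,0,0],0.9],
])

```text
time: 39.45
position: [0.4979, -0.3812, 0.0485]
tool_rot: [1.796, 2.573, 0.002]
ft_force: [1.0, 0.0, -0.5]
grip_width: 0.204
```

Call:
arm_command([
  [[0,0,2],[0,0,0],0.9],
  [[0,0,1.5],[0,0,0],0.9],
  [[0,0,0],[0,0,0],0.9],
  [[0,0,0],[0,0,0],0.9],
])

```text
time: 39.78
position: [0.4968, -0.3812, 0.0437]
tool_rot: [1.798, 2.575, 0.002]
ft_force: [0.3, -0.7, 0.7]
grip_width: 0.205
```

Call:
arm_command([
  [[0,0,0.7],[0,0,0],0.9],
  [[0,0,0],[0,0,0],0.7],
  [[0,0,0],[0,0,0],0.5],
  [[0,0,0],[0,0,0],0.3],
  [[0,0,0],[0,0,0],0.3],
  [[0,0,0],[0,0,0],0.3],
  [[0,0,-10],[0,0,0],0.3],
  [[0,0,-20],[0,0,0],0.3],
])

```text
time: 40.45
position: [0.4947, -0.3798, 0.0705]
tool_rot: [-1.796, -2.572, -0.003]
ft_force: [-0.1, -0.3, 0.5]
grip_width: 0.641
```

Call:
arm_command([
  [[0,0,-30],[0,0,0],0],
  [[0,0,-40],[0,0,0],0],
  [[0,0,-40],[0,0,0],0],
  [[0,0,-30],[0,0,0],0],
  [[0,0,0],[0,0,0],0],
  [[0,0,0],[0,0,0],0],
  [[0,0,0],[0,0,0],0],
  [[0,0,0],[0,0,0],0],
])

```text
time: 41.12
position: [0.4954, -0.3807, 0.2109]
tool_rot: [-1.797, -2.574, -0.002]
ft_force: [0.0, 0.5, -0.5]
grip_width: 0.999
```

```bash
python3 bl.py w26.png; python3 - <<'E'
from h import *
z_=np.load('last.npz');T=z_['T'];W=cloud('wrist',z_['d'],T);X,Y,Z=W[...,0],W[...,1],W[...,2]
import pickle
d=R.from_rotvec(ctrl.get_state()['tool_rot'])
im,dd,Ts=shot('side');W=cloud('side',dd,Ts);X,Y,Z=W[...,0],W[...,1],W[...,2]
m=(np.hypot(X-.59,Y+.04)<.045)&(Z>.099)&(Z<.112)
if m.sum()>9: print('cruc side',[np.round(q,4) for q in circ(X[m],Y[m])],Z[m].mean())
cv2.imwrite('pics/s26.png',im)
E
```

```text
pos [ 0.4954 -0.3807  0.2109] F [ 0.   0.5 -0.5] t 41.1167
TCP bx,by -0.517 -0.4343 lip -0.451
toolz [-0.001  0.002 -1.   ] toolx [-0.344  0.939  0.003]
cruc side [array([ 0.5883, -0.0394,  0.0294]), np.float64(0.0017), np.int64(191)] 0.10319751977247583
```

View pics/w26.png

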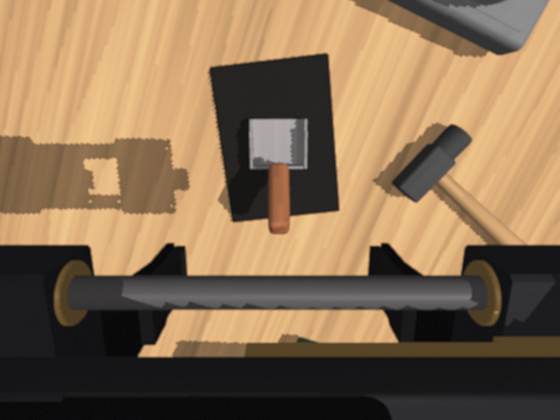

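```bash
python3 - <<'E'
from h import *
rel([.589,-.0405,.20],92,12)
for n in ['side','scene']:
    z=np.load('c_%s.npz'%n);W=cloud(n,z['d'],z['T']);X,Y,Z=W[...,0],W[...,1],W[...,2];im=z['im']
    m=(X>.5)&(X<.72)&(Y>.06)&(Y<.26)&(Z>.011)&(Z<.018)
    m=cv2.morphologyEx(m.astype(np.uint8),cv2.MORPH_OPEN,np.ones((3,3)))
    k,l,st,ce=cv2.connectedComponentsWithStats(m);i=1+st[1:,4].argmax();q=l==i
    print(n,cv2.minAreaRect(np.c_[X[q],Y[q]].astype(np.float32)*1000))
E
```

```text
total turn [-0.03 -0.18 18.15] per row [-0.   -0.01  1.51] || total shift in start tool axes [287.1 204.9  11.6] pos [ 0.4955 -0.3806  0.2107]
0 [23.9 17.1  1. ] [-0.   -0.01  1.51]
1 [24.4 16.4  1. ] [-0.   -0.01  1.51]
2 [24.8 15.8  1. ] [-0.   -0.01  1.51]
3 [25.2 15.1  0.9] [-0.   -0.01  1.51]
4 [25.6 14.5  0.9] [-0.   -0.01  1.51]
5 [26.  13.8  0.9] [-0.   -0.01  1.51]
6 [26.3 13.1  0.9] [-0.   -0.01  1.51]
7 [26.7 12.4  0.9] [-0.   -0.01  1.51]
8 [27.  11.7  0.9] [-0.   -0.01  1.51]
9 [27.3 11.   0.9] [-0.   -0.01  1.51]
10 [27.6 10.2  0.9] [-0.   -0.01  1.51]
11 [27.8  9.5  0.9] [-0.   -0.01  1.51]
side ((610.65380859375, 147.7193603515625), (110.36341094970703, 111.89813232421875), 4.781157970428467)
scene ((612.976318359375, 149.28298950195312), (110.53134155273438, 110.61526489257812), 4.931093692779541)
```

Call:
arm_command([
  [[23.9,17.1,1],[0,0,1.5],0],
  [[24.4,16.4,1],[0,0,1.5],0],
  [[24.8,15.8,1],[0,0,1.5],0],
  [[25.2,15.1,1],[0,0,1.5],0],
  [[25.6,14.5,1],[0,0,1.5],0],
  [[26,13.8,1],[0,0,1.5],0],
  [[26.3,13.1,1],[0,0,1.5],0],
  [[26.7,12.4,1],[0,0,1.5],0],
])

```text
time: 41.88
position: [0.5581, -0.1527, 0.2036]
tool_rot: [-2.059, -2.371, -0.001]
ft_force: [-0.4, -0.7, -0.7]
grip_width: 1.004
```

Call:
arm_command([
  [[27,11.7,1],[0,0,1.5],0],
  [[27.3,11,1],[0,0,1.5],0],
  [[27.6,10.2,1],[0,0,1.5],0],
  [[27.8,9.5,1],[0,0,1.5],0],
  [[0,0,0],[0,0,0],0],
  [[0,0,0],[0,0,0],0],
  [[0,0,0],[0,0,0],0],
  [[0,0,0],[0,0,0],0],
])

```text
time: 42.55
position: [0.5891, -0.0424, 0.2001]
tool_rot: [-2.182, -2.26, -0.0]
ft_force: [0.7, -0.3, -0.0]
grip_width: 1.0
```

```bash
python3 bl.py w27.png; python3 - <<'E'
from h import *
z_=np.load('last.npz');T=z_['T'];W=cloud('wrist',z_['d'],T);X,Y,Z=W[...,0],W[...,1],W[...,2]
m=(np.hypot(X-.59,Y+.04)<.05)&(Z>.098)&(Z<.112)
print('cruc',[np.round(q,4) for q in circ(X[m],Y[m])],Z[m].mean())
print(ctrl.get_state()['joint_positions'].round(3))
rel([.589,-.0405,.092],92,4)
E
```

```text
pos [ 0.5891 -0.0424  0.2001] F [ 0.7 -0.3 -0. ] t 42.55
TCP bx,by -0.1955 -0.2934 lip -0.1295
toolz [-0.     0.001 -1.   ] toolx [-0.035  0.999  0.001]
cruc [array([ 0.5889, -0.0394,  0.0293]), np.float64(0.0013), np.int64(1889)] 0.10424928394353444
[ 0.765  0.335 -0.895  1.63   0.268  1.307 -0.138]
total turn [ 0.   -0.03 -0.  ] per row [ 0.   -0.01 -0.  ] || total shift in start tool axes [  1.9  -0.  108.2] pos [ 0.5891 -0.0425  0.2002]
0 [ 0.5 -0.  27.1] [ 0.   -0.01 -0.  ]
1 [ 0.5 -0.  27.1] [ 0.   -0.01 -0.  ]
2 [ 0.5 -0.  27.1] [ 0.   -0.01 -0.  ]
3 [ 0.5 -0.  27.1] [ 0.   -0.01 -0.  ]
```

View pics/w27.png

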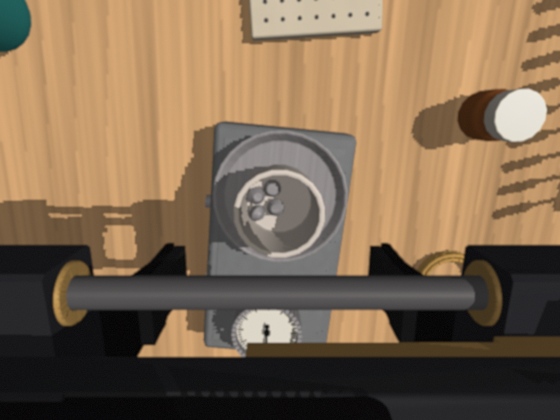

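Call:
arm_command([
  [[2.5,0,20],[0,0,0],0],
  [[0,0,35],[0,0,0],0],
  [[0,0,30],[0,0,0],0],
  [[0,0,15],[0,0,0],0],
  [[0,0,7],[0,0,0],0],
  [[0,0,0],[0,0,0],0],
  [[0,0,0],[0,0,0],0.3],
  [[0,0,0],[0,0,0],0.5],
], force=15)

```text
time: 43.27
position: [0.5906, -0.0383, 0.0953]
tool_rot: [2.179, 2.26, 0.005]
ft_force: [0.7, 0.4, -0.7]
grip_width: 0.918
```

Call:
arm_command([
  [[0,0,0],[0,0,0],0.6],
  [[0,0,0],[0,0,0],0.6],
  [[0,0,0],[0,0,0],0.6],
  [[0,0,0],[0,0,0],0.6],
  [[0,0,-8],[0,0,0],0.6],
  [[0,0,-15],[0,0,0],0.6],
  [[0,0,-15],[0,0,0],0.6],
  [[0,0,-10],[0,0,0],0.6],
])

```text
time: 43.93
position: [0.5896, -0.0378, 0.1432]
tool_rot: [2.179, 2.262, 0.003]
ft_force: [0.3, 0.1, -1.1]
grip_width: 0.723
```

Call:
arm_command([
  [[15,2.3,0],[0,0,0],0.6],
  [[28,4.3,0],[0,0,0],0.6],
  [[34,5.2,0],[0,0,0],0.6],
  [[34,5.2,0],[0,0,0],0.6],
  [[34,5.2,0],[0,0,0],0.6],
  [[27,4.1,0],[0,0,0],0.6],
  [[15,2.3,0],[0,0,0],0.6],
  [[0,0,0],[0,0,0],0.6],
])

```text
time: 44.6
position: [0.6098, 0.156, 0.1425]
tool_rot: [-2.169, -2.268, -0.006]
ft_force: [-0.6, 0.2, -0.5]
grip_width: 0.723
```

Call:
arm_command([
  [[0,0,15],[0,0,0],0.6],
  [[0,0,25],[0,0,0],0.6],
  [[0,0,25],[0,0,0],0.6],
  [[0,0,15],[0,0,0],0.6],
  [[0,0,5],[0,0,0],0.6],
  [[0,0,0],[0,0,0],0.6],
  [[0,0,0],[0,0,0],0.6],
])

```text
time: 45.18
position: [0.6115, 0.1496, 0.0574]
tool_rot: [2.18, 2.262, 0.003]
ft_force: [0.2, 0.5, -0.1]
grip_width: 0.727
```

```bash
python3 bl.py w28.png
```

```text
pos [0.6115 0.1496 0.0574] F [ 0.2  0.5 -0.1] t 45.1833
TCP bx,by -0.0325 -0.1896 lip 0.0335
toolz [ 0.001  0.001 -1.   ] toolx [-0.037  0.999  0.001]
```

View pics/w28.png

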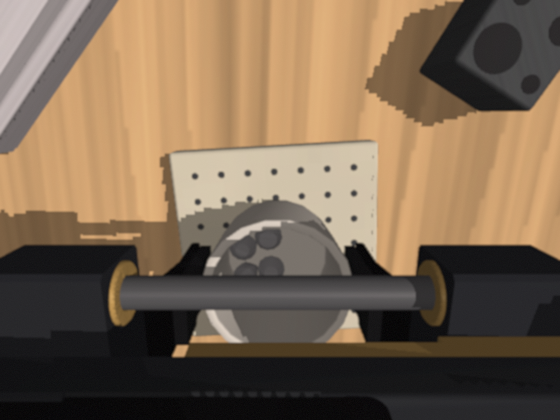

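Call:
arm_command([
  [[0,0,3],[0,0,0],0.6],
  [[0,0,2],[0,0,0],0.6],
  [[0,0,0],[0,0,0],0.6],
  [[0,0,0],[0,0,0],0.6],
])

```text
time: 45.57
position: [0.6112, 0.15, 0.0522]
tool_rot: [2.179, 2.262, 0.003]
ft_force: [-0.1, -0.0, -0.8]
grip_width: 0.726
```

Call:
arm_command([
  [[0,0,1],[0,0,0],0.6],
  [[0,0,0],[0,0,0],0.6],
  [[0,0,0],[0,0,0],0.6],
])

```text
time: 45.82
position: [0.6113, 0.1501, 0.0516]
tool_rot: [2.179, 2.262, 0.003]
ft_force: [-1.3, -0.9, 3.2]
grip_width: 0.725
```

Contact. Release and retreat straight up.

Call:
arm_command([
  [[0,0,0],[0,0,0],0.4],
  [[0,0,0],[0,0,0],0.2],
  [[0,0,0],[0,0,0],0],
  [[0,0,0],[0,0,0],0],
  [[0,0,0],[0,0,0],0],
  [[0,0,-10],[0,0,0],0],
  [[0,0,-30],[0,0,0],0],
  [[0,0,-40],[0,0,0],0],
])

```text
time: 46.48
position: [0.6088, 0.149, 0.1291]
tool_rot: [-2.176, -2.26, 0.006]
ft_force: [0.4, 0.2, 0.3]
grip_width: 0.99
```

Call:
arm_command([
  [[-10,0,-40],[0,0,0],0],
  [[-20,0,-40],[0,0,0],0],
  [[-20,0,-20],[0,0,0],0],
  [[0,0,0],[0,0,0],0],
  [[0,0,0],[0,0,0],0],
  [[0,0,0],[0,0,0],0],
  [[0,0,0],[0,0,0],0],
])

```text
time: 47.07
position: [0.6115, 0.1023, 0.2267]
tool_rot: [-2.176, -2.263, 0.0]
ft_force: [-0.2, 0.0, -0.3]
grip_width: 1.004
```

```bash
python3 bl.py w29.png; python3 - <<'E'
from h import *
z_=np.load('last.npz');T=z_['T'];W=cloud('wrist',z_['d'],T);X,Y,Z=W[...,0],W[...,1],W[...,2]
m=(np.hypot(X-.612,Y-.149)<.05)&(Z>.055)&(Z<.068)
print('cruc',[np.round(q,4) for q in circ(X[m],Y[m])],Z[m].mean())
im,d,T=shot('side','s29.png')
im,d,T=shot('scene','sc29.png')
E
```

```text
pos [0.6115 0.1023 0.2267] F [-0.2  0.  -0.3] t 47.0667
TCP bx,by -0.0692 -0.2195 lip -0.0032
toolz [-0.002  0.001 -1.   ] toolx [-0.039  0.999  0.002]
cruc [array([0.6197, 0.1522, 0.0293]), np.float64(0.0013), np.int64(1226)] 0.06122162432237698
```

View pics/w29.png

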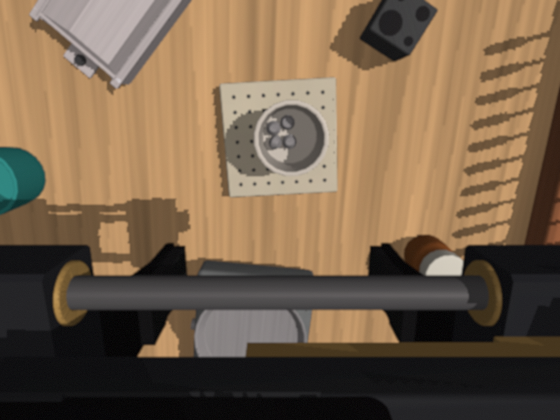

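View pics/s29.png

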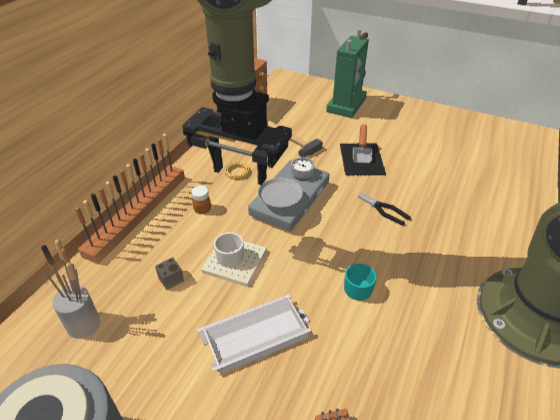

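```bash
python3 - <<'E'
from h import *
im=cv2.imread('pics/s29.png');crop(im,190,400,110,290,3.6,'s29c.png')
E
```

```text
(no output)
```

View pics/s29c.png

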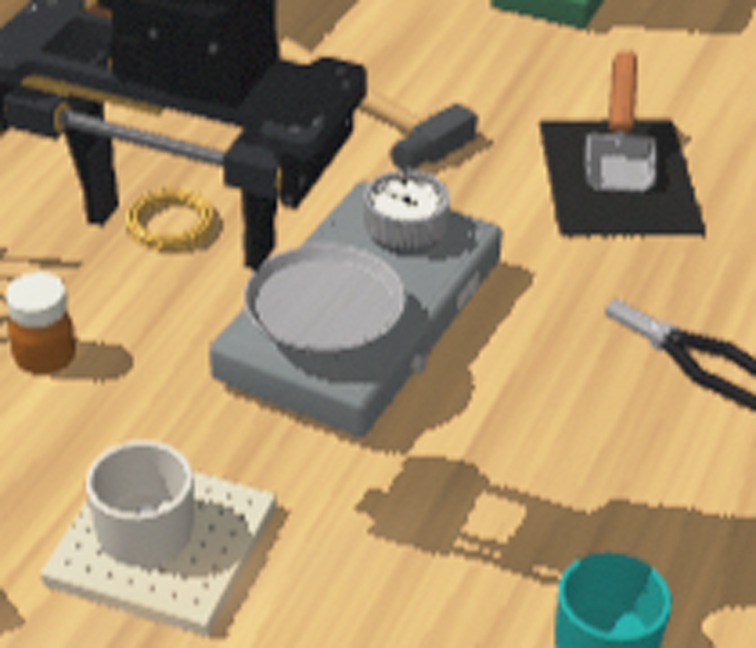

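```bash
python3 - <<'E'
from h import *
print(ctrl.close_job(), ctrl.get_state()['time'])
E
```

```text
the job is handed in; nothing more can be done
the job is handed in; nothing more can be done
```

The silver is weighed out and the job handed in at about 47 s of the 192 s. No verdict was reported.

**What I did**
- I stood the empty crucible on the pan. I turned the bezel about 115° clockwise in three grips, until the zero mark was within 1–2° of the pointer.
- I scooped all four buttons from the bin in one pass and tipped them into the crucible.
- I laid the shovel back flat on its mat and stood the charged crucible on the soldering board.

**Last checks**
- **Crucible:** it stands upright about 8 mm from the board's centre, because opening the fingers nudged it slightly. All four buttons are visible inside and the bin is empty.
- **Reading:** with the charge on the pan, the pointer read roughly 0.5 rad clockwise of zero. I judged that by eye from the picture.
- **Shovel:** it looked flat and within about 10 mm of the mat's middle in the wrist picture after I let it go; the later side view agreed.
- **Other tools:** they look undisturbed in the final pictures, and nothing was knocked during the run.

**What went wrong or wasn't checked**
- An early turn over the shovel ran joints 3 and 7 to the ends of their ranges. I backed off and turned the other way, with no sign of harm.
- The arm also stopped short while tipping, at about 29° instead of 45° and 20 mm to one side. The buttons still all went in.
- I did not re-measure the bezel's angle at the end. I estimate about 1.1 rad, and it was not touched after it was set.

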